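# Fill the amber jar with scent balls through a funnel

## Task

Take the compact mirror off the mouth of the amber jar and lay it flat in the empty part of the wooden tray, then stand the funnel upright in the jar's mouth, spout down and resting on the rim. Then tip all five clay scent balls out of the scoop through the funnel so that they end up in the jar, and set the empty scoop down again right way up on the dresser. Leave the funnel standing in the upright jar, and leave the ring dish, hairbrush, jar cap and perfume bottle where they are.

Things in the scene. Friction and masses are not known exactly. Their poses are not given: they have to be found in the camera images.
- tray: Fixed rectangular dark acacia tray, 240 (its x) x 340 (its y) x 18 mm high, walls 8 mm thick, inner floor 8 mm above its underside. Origin: centre of the underside. The ring dish and the hairbrush lie in its +y half; its -y half is empty (centre of the empty part: about x 0, y -85 mm in the tray's frame).
- jar: Loose, empty amber glass jar without its cap, 92 mm high, body 65 mm and mouth 62 mm across outside, wall 3 mm (mouth 56 mm inside), base 6 mm thick, 250 g. Origin: centre of the underside, z up. Starts with the mirror lying over its mouth.
- mirror: Closed compact round aluminium mirror: flat disc 66 mm across, 16 mm thick, 70 g. Origin: centre of the underside, z up. Starts lying flat on the jar's rim.
- funnel: Loose steel funnel, 60 mm high, 110 g, standing on its spout. Spout 47 mm across (42 inside), 28 mm long, then a cone widening to 104 mm at z 52 and an upright rim to z 60. Origin: centre of the spout's lower end, z up. A flat upright grip tab on its -x side: x -50 to -84, 10 mm thick (y), z 34 to 60 mm. Seated on the jar's rim its origin is about 60 mm above the jar's underside.
- funnel_grip (a point): Middle of the funnel's grip tab, at (-68, 0, 47) mm in the funnel's frame, same axes; pinch the tab along y (10 mm).
- scoop: Wooden open-fronted scoop holding the balls, 58 mm wide outside (y; 50 inside), 130 g. Origin: on the underside, z up; pouring end at -x. Side walls 42 mm high from x -20 to 56 mm; grip across them from above near x 5. Floor 4 mm thick, flat from x -20 to 52, then a ramp rising 20 degrees to the lip. Short round handle at the closed back, to x 108, z 36. Pours tipped nose down 35 to 45 degrees.
- scoop_lip (a point): Middle of the upper edge of the scoop's pouring lip, at (-66, 0, 20) mm in the scoop's frame, same axes. The side walls beside the lip reach 37 mm height.
- ball0: Terracotta scent ball, 20 mm across, 10 g, one of five alike; starts in the scoop. Origin: its centre.
- ball1: Terracotta scent ball, 20 mm across, 10 g, one of five alike; starts in the scoop. Origin: its centre.
- ball2: Terracotta scent ball, 20 mm across, 10 g, one of five alike; starts in the scoop. Origin: its centre.
- ball3: Terracotta scent ball, 20 mm across, 10 g, one of five alike; starts in the scoop. Origin: its centre.
- ball4: Terracotta scent ball, 20 mm across, 10 g, one of five alike; starts in the scoop. Origin: its centre.
- ring_dish: Bystander: cream ceramic ring dish with a pair of cufflinks in it, 84 mm across, 22 mm high, in the tray's +y half. Origin: centre of its underside.
- hairbrush: Bystander: navy plastic hairbrush, bristles up, 200 mm long (its x, handle at +x), 56 mm wide, 30 mm high, in the tray near its +y side. Origin: underside, mid-length.
- jar_cap: Bystander: black twist cap of the jar, 64 mm across, 18 mm high, on the marble beyond the jar. Origin: centre of its underside.
- perfume: Bystander: square glass perfume bottle with a black cap, 45 x 65 x 111 mm high, at the back of the dresser. Origin: centre of its underside.
Not all that is in view belongs to the job. Leave any red look-alike of the funnel alone.

How it is judged:
On the way, in this order (a step that is already met when the one before it is completed fails the run):
1. the mirror lies flat in the tray, let go (x of mirror in the frame of tray between -0.1 and 0.1 m and y of mirror in the frame of tray between -0.15 and 0.15 m and z of mirror in the frame of tray between 0.005 and 0.028 m and angle between the z axis of mirror and the z axis of tray, either way round below 0.12 rad and contact force between the fingers and mirror below 0.05 N), for 0.2 s.
2. the funnel stands seated in the mouth of the upright jar, let go (angle between jar's own z axis and vertical below 0.1 rad and height (world z) of jar below 0.02 m and angle between the z axis of funnel and the z axis of jar, either way round below 0.15 rad and angle between funnel's own z axis and vertical below 0.2 rad and z of funnel in the frame of jar between 0.052 and 0.07 m and horizontal distance between funnel and jar below 0.01 m and contact force between the fingers and funnel below 0.05 N), for 0.2 s.
3. all five balls are in the jar, with the funnel still seated in it (horizontal distance between each of ball0, ball1, ball2, ball3, ball4 and jar below 0.028 m and z of ball0 in the frame of jar between 0.005 and 0.08 m and z of ball1 in the frame of jar between 0.005 and 0.08 m and z of ball2 in the frame of jar between 0.005 and 0.08 m and z of ball3 in the frame of jar between 0.005 and 0.08 m and z of ball4 in the frame of jar between 0.005 and 0.08 m and angle between jar's own z axis and vertical below 0.1 rad and height (world z) of jar below 0.02 m and angle between the z axis of funnel and the z axis of jar, either way round below 0.15 rad and angle between funnel's own z axis and vertical below 0.2 rad and z of funnel in the frame of jar between 0.052 and 0.07 m and horizontal distance between funnel and jar below 0.01 m), for 0.2 s.
At the end, for the whole second after the job is handed in: Mirror flat inside the tray; jar upright on the dresser (0.1 rad), funnel seated on its rim (centred within 10 mm, straight within 0.15 rad); all five balls in the jar, no more than 80 mm above its underside; scoop right way up (0.12 rad), underside under 20 mm high; all at rest (all of step 3 and x of mirror in the frame of tray between -0.1 and 0.1 m and y of mirror in the frame of tray between -0.15 and 0.15 m and z of mirror in the frame of tray between 0.005 and 0.028 m and angle between the z axis of mirror and the z axis of tray, either way round below 0.12 rad and angle between scoop's own z axis and vertical below 0.12 rad and height (world z) of scoop below 0.02 m and linear speed of each of scoop, mirror, funnel, jar below 0.02 m/s); the robot touches nothing.
It fails at once if the ring dish, hairbrush, jar cap or perfume bottle is shifted by more than 40 mm (distance of any of ring_dish, hairbrush, jar_cap, perfume from where it was at the start of the episode above 0.04 m).
It fails at once if the perfume bottle is knocked over (angle between perfume's own z axis and vertical above 0.5 rad).
It fails at once if the jar is tipped over (angle between jar's own z axis and vertical above 0.5 rad).
It also fails if it takes over 72 s, if anything falls off the work surface, if the arm or the gripper's body presses on something with over 40 N, if the wrist force passes 120 N, or if a joint passes its speed limit or range.

## Robot

A 6-joint arm with a two-finger parallel gripper is mounted at the origin on the work surface. World frame = base frame: x ahead of the robot, y to its left, z up, the work surface at z = 0. Lengths are in m, angles in rad, forces in N, time in s.
With the tool pointing down it reaches from about 0.275 to 1 m from the base axis. Payload 8.4 kg.
Tool frame: the origin (TCP) lies at the very end of the fingers, on their centre line; the grasp point (between the pads) lies ctrl.hold_point_z behind it (ctrl.hold_point_z is the distance from the TCP to the grasp point, in m); z points along the fingers, y is the line along which they close (so a half turn about z gives the same grasp; the last joint's range is limited). The gripper opens to 85 mm and grips with 20 to 120 N. Pads are 22 mm wide; open, the fingers measure 114 mm over their backs; the gripper's body (76 mm by 85 mm) begins 54 mm behind the grasp point. The pads swing forward as they close: fully open they stand 13 mm farther back than shut.
Start: joints at [-1.192, 0.353, 1.633, -0, 1.155, -0.002], TCP at [0.232, -0.58, 0.231] pointing down, gripper open.
Joint ranges: [-2.63, 2.63], [-0.92, 2.1], [0.06, 2.66], [-1.3, 4.44], [0, 2.69], [-3.02, 3.02]. Speed limits (rad/s): [2.22, 2.22, 2.79, 3.14, 3.14, 3.14].

## Interface

Orientations are given as a 3x3 rotation matrix whose columns are the frame's x, y, z axes.
In Python, from plant import sensors, optics, ctrl gives the robot as it stands.
- The arm moves only by the tool play_rows, never from a script. Its argument "deltas" is a list of rows, each an object with "linear": the shift along the tool's x, y, z normalised to -1 to 1, where 1 is 0.15 m, a list of three; "turn": the turn about the tool's z normalised to -1 to 1, where 1 is 180 degrees; "fingers": the closure, from 0 (fully open) to 1 (shut). In form: [{"linear": [tx, ty, tz], "turn": turn, "fingers": fingers}, ...]. A call has 1 to 20 rows; each row is the pose to reach, as a shift and turn from the pose commanded when the call began, along the tool's axes at that moment, turning the shorter way round; what a row does not reach only later rows make up. A row lasts 1/10 s, in which the tool goes at most 50 mm and 8.59 degrees, less where a joint would pass 70% of its speed; a pose out of reach is approached as far as the arm can. A call with a number of a shift or a turn outside -1 to 1 is refused whole. A call with a gripper value outside its range is refused whole. The fingers move at their own pace and stop on an object; "squeeze" is the grip in N (left out, the last holds). Time passes only in rows, so rows that repeat a pose let the fingers close. It gives the time, the measured TCP pose, the force, the opening and the grip force at its end, in the units of the state.
- sensors.read_state(): the state, without advancing time (a new reading comes with each control period).
- optics.camera(name): name is "scene" or "top"; returns the picture (480x640x3 uint8, red, green, blue); there is no depth.
- optics.get_calibration(name): a dict with "fx", "fy", "cx", "cy" (pixels), "origin" and "orientation" of the camera in the world. Camera axes: x right, y down, z forward; pixel columns grow to the right and rows downward; lengths in m; the calibration is good to about 2 mm. A picture is of the moment at which its call begins. get_calibration takes no time and is no camera call.
- ctrl.finish_job(): hands the job in; it is judged then, once.
The state is a dict: "time": time; "qpos": joint angles; "joint_vel": joint speeds; "tau": joint torques, N m; "position": TCP position; "tcp_rot": TCP orientation; "force": force on the tool from outside, world axes, zero at the start; "ft_torque": the same for the moment, N m; "grip_width": finger opening in m; "gripper_force": force on a finger pad.
Only numpy, scipy, OpenCV 4.12 (cv2) and the standard library are available. Lean on these libraries where they do the work, as an engineer would, in place of code of your own. Each camera call takes 0.05 s, during which the arm holds its last target. There are 200 camera calls.

## Working session

There is one attempt and no reset: what is moved stays moved. The work goes in short steps, Python scripts to look and compute and a tool call to move; the robot and the scene stay as the last step left them, time stands still between calls to the robot, and variables do not carry over. Pictures are saved under pics/ and viewed, at most 10 in all, crops included, and the job is handed in when it is done.

Besides the shell and the picture viewer there is one more tool, called after ">>>" as name(argument=value, ...) on one line, values as JSON. play_rows: Moves the arm, as the interface text tells. Scaled input: -1 to 1 covers 0.15 m each way for a shift and 180 degrees each way for a turn. Its arguments: {"type":"object","properties":{"deltas":{"type":"array","items":{"type":"object","properties":{"linear":{"type":"array","items":{"type":"number"}},"turn":{"type":"number"},"fingers":{"type":"number"}}}},"squeeze":{"type":"number"}},"required":["deltas"]}

```bash
ls; mkdir -p pics; python3 - <<'E'
from plant import sensors, optics, ctrl
import cv2
for n in("scene","top"):
    cv2.imwrite(f"pics/{n}0.png",optics.camera(n)[:,:,::-1]); print(n,optics.get_calibration(n))
s=sensors.read_state();print(s,ctrl.hold_point_z)
E
```

```text
pics
scene {'fx': 477.02626275691944, 'fy': 477.02626275691944, 'cx': 327.6372348420061, 'cy': 239.9180442259548, 'origin': array([ 1.14022998, -0.7200598 ,  1.07530498]), 'orientation': array([[ 0.77569603,  0.45889772, -0.43325344],
       [ 0.63102737, -0.55307823,  0.54397511],
       [ 0.01000589, -0.69535412, -0.71859761]])}
top {'fx': 461.42465096636994, 'fy': 461.42465096636994, 'cx': 321.434105911402, 'cy': 244.68424902602993, 'origin': array([ 0.34104799, -0.0013537 ,  1.2318454 ]), 'orientation': array([[-0.02069322, -0.98336273,  0.18047032],
       [-0.99973535,  0.02216693,  0.00615278],
       [-0.01005089, -0.18029524, -0.98356119]])}
{'time': 0.1, 'qpos': array([-1.19240904e+00,  3.53589825e-01,  1.63407351e+00,  3.01633921e-05,
        1.15521728e+00, -2.41737696e-03]), 'joint_vel': array([ 0.00118247, -0.00229367, -0.00075258,  0.0002518 , -0.00024509,
       -0.00085238]), 'tau': array([-1.86500860e-03, -6.06358767e+01, -3.42824864e+01, -1.34959678e-04,
        4.12564783e-03,  5.70020431e-08]), 'position': array([ 0.23212758, -0.57981823,  0.23062405]), 'tcp_rot': array([[ 9.28370407e-01,  3.71656002e-01, -4.50158194e-04],
       [ 3.71656273e-01, -9.28369623e-01,  1.20704861e-03],
       [ 3.06936664e-05, -1.28789232e-03, -9.99999170e-01]]), 'force': array([-0.92793612, -0.26769011,  0.94837484]), 'ft_torque': array([-0.07105653,  0.03260199,  0.00299381]), 'gripper_force': 0.0, 'grip_width': 0.08558242208499342} 0.0187
```

View pics/scene0.png

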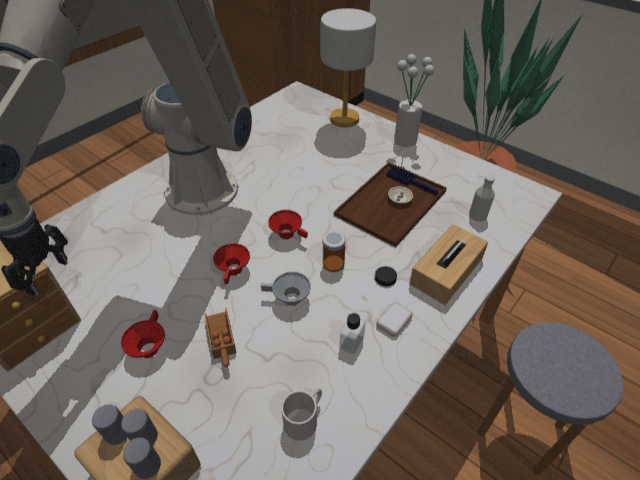

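View pics/top0.png

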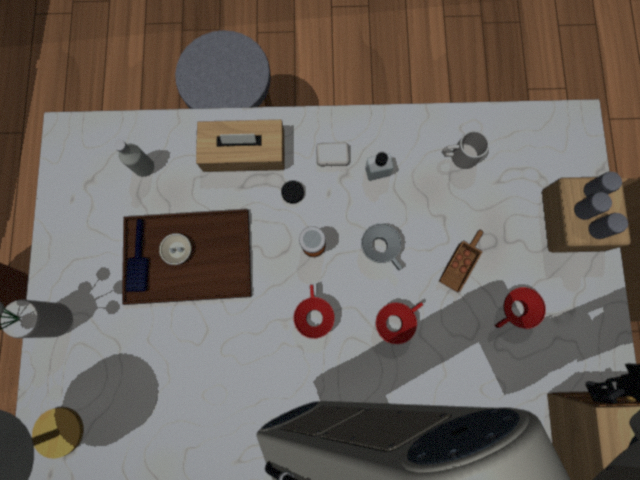

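The scene view shows the jar with the mirror at (333,245), the steel funnel at (291,288) with its tab left, and the scoop at (220,335). In the top view they are at (313,240), (383,243) and (462,262). I'll take closer crops.

```bash
cat > h.py <<'E'
import numpy as np, cv2
from plant import sensors, optics, ctrl
C={n:optics.get_calibration(n) for n in("scene","top")}
def ray(n,u,v):
    c=C[n]; d=c['orientation']@np.array([(u-c['cx'])/c['fx'],(v-c['cy'])/c['fy'],1]); return c['origin'],d
def plane(n,u,v,z):
    o,d=ray(n,u,v); return o+d*(z-o[2])/d[2]
def tri(ps,pt):
    A=[];b=[]
    for n,p in(("scene",ps),("top",pt)):
        o,d=ray(n,*p); d=d/np.linalg.norm(d); M=np.eye(3)-np.outer(d,d); A.append(M);b.append(M@o)
    x=np.linalg.lstsq(np.vstack(A),np.hstack(b),rcond=None)[0]
    return x
def proj(n,p):
    c=C[n]; q=c['orientation'].T@(np.asarray(p)-c['origin']); return np.array([c['fx']*q[0]/q[2]+c['cx'],c['fy']*q[1]/q[2]+c['cy']])
def grab(n,name=None):
    im=optics.camera(n)[:,:,::-1].copy()
    if name: cv2.imwrite(f"pics/{name}.png",im)
    return im
def crop(im,x0,y0,w,h,k): return cv2.resize(im[y0:y0+h,x0:x0+w],None,fx=k,fy=k,interpolation=cv2.INTER_CUBIC)
E
python3 - <<'E'
from h import *
s=cv2.imread("pics/scene0.png");t=cv2.imread("pics/top0.png")
a=crop(t,290,215,200,85,4); b=crop(s,195,225,160,140,2.5); c=crop(s,195,225,160,140,2.5)
b=crop(s,195,225,160,75,5); 
cv2.imwrite("pics/c1.png",a);cv2.imwrite("pics/c2.png",crop(s,195,225,160,145,4))
E
```

```text
(no output)
```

View pics/c1.png

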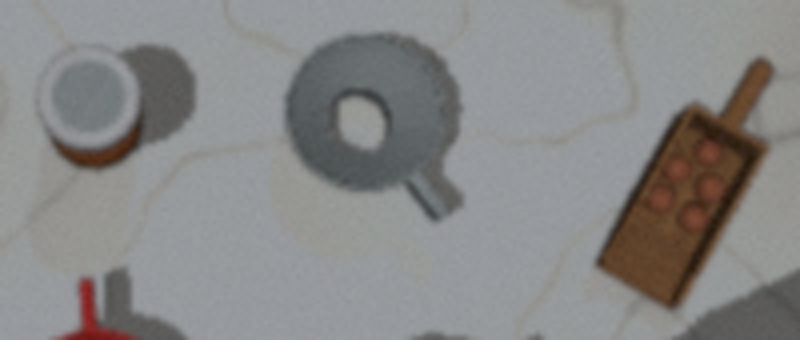

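View pics/c2.png

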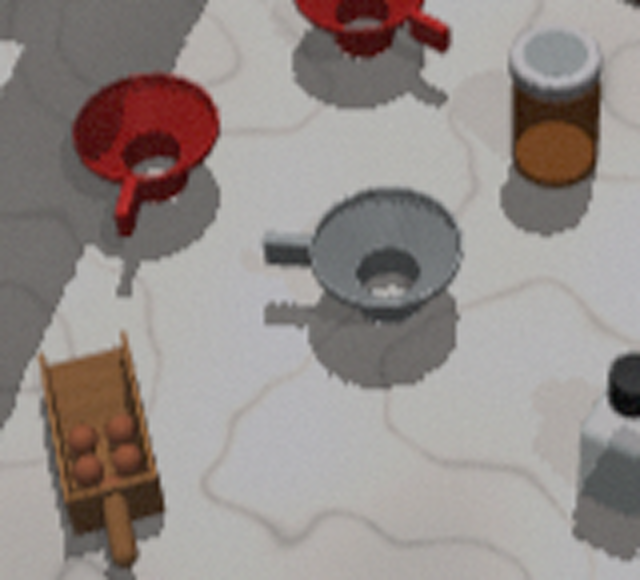

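The crops show the mirror disc centred at top px ≈(312,239). The funnel rim centre is at ≈(381.5,242.7) with the tab at lower right. The scoop points lower left with its handle end at (480,232).

```bash
python3 - <<'E'
from h import *
np.set_printoptions(precision=4,suppress=True)
T=lambda x,y:(290+x/4,215+y/4); S=lambda x,y:(195+x/4,225+y/4)
def show(n,s,t):
    X=tri(S(*s),T(*t)); print(n,X,'res',proj("top",X)-T(*t),proj("scene",X)-S(*s))
show('mirror',(555,53),(89,96))
show('funnel rim',(386,247),(366,111))
show('tab end',(268,238),(436,214))
show('handle end',(120,553),(762,66))
show('back corner R(-x side)',(163,485),(765,148)) 
show('back corner L',(70,498),(695,105))
show('front a',(42,355),(600,265)); show('front b',(124,338),(675,306))
show('front a',(124,338),(600,265)); show('front b',(42,355),(675,306))
print(plane('top',*T(366,111),.06),plane('top',*T(436,214),.06),plane('scene',*S(386,247),.06),plane('scene',*S(268,238),.06))
print([plane('top',*T(*p),.037) for p in((600,265),(675,306))],[plane('top',*T(*p),.042) for p in((695,105),(765,148))],plane('top',*T(762,66),.036))
# tray
hsv=cv2.imread('pics/top0.png'); 
for p in((124,216),(249,210),(252,297),(124,304)): print('tray',plane('top',*p,.018))
for p in((392,165),(446,188),(396,243),(335,210)): print('tray s',plane('scene',*p,.018))
E
```

```text
mirror [0.5637 0.0293 0.1052] res [-0.4268 -0.3953] [-0.5004  0.0976]
funnel rim [ 0.5598 -0.1486  0.0544] res [-0.4905 -0.4182] [-0.6097  0.0792]
tab end [ 0.4913 -0.1917  0.0514] res [-0.2066 -0.1681] [-0.2488  0.0236]
handle end [ 0.5857 -0.4142  0.0377] res [0.1469 0.1026] [ 0.1935 -0.0162]
back corner R(-x side) [ 0.5506 -0.387   0.0422] res [-9.3343 -7.3445] [-12.3218   0.3084]
back corner L [ 0.5474 -0.389   0.0331] res [7.9503 5.1827] [10.0024 -1.1481]
front a [ 0.4437 -0.3236  0.0198] res [8.245  5.5916] [ 9.7393 -0.9129]
front b [ 0.4482 -0.3236  0.0386] res [-8.7282 -7.0566] [-10.7524   0.0464]
front a [ 0.4594 -0.3007  0.0241] res [-0.4918 -0.372 ] [-0.5967  0.035 ]
front b [ 0.4312 -0.3463  0.029 ] res [-0.4531 -0.33  ] [-0.5435  0.0213]
[ 0.5576 -0.1491  0.06  ] [ 0.4898 -0.1908  0.06  ] [ 0.5641 -0.1505  0.06  ] [ 0.4973 -0.1956  0.06  ]
[array([ 0.4572, -0.2987,  0.037 ]), array([ 0.4297, -0.3451,  0.037 ])] [array([ 0.5601, -0.3665,  0.042 ]), array([ 0.5306, -0.4097,  0.042 ])] [ 0.5864 -0.4144  0.036 ]
tray [0.6551 0.541  0.018 ]
tray [0.664 0.201 0.018]
tray [0.4283 0.1913 0.018 ]
tray [0.4172 0.5275 0.018 ]
tray s [0.4435 0.5249 0.018 ]
tray s [0.6603 0.5359 0.018 ]
tray s [0.6727 0.2042 0.018 ]
tray s [0.4351 0.2018 0.018 ]
```

>>> play_rows(deltas=[{"linear": [1, -1, 0], "turn": 0.1213, "fingers": 0}, {"linear": [1, -1, 0], "turn": 0.1213, "fingers": 0}, {"linear": [1, -1, 0], "turn": 0.1213, "fingers": 0}, {"linear": [1, -1, 0], "turn": 0.1213, "fingers": 0}, {"linear": [1, -1, 0], "turn": 0.1213, "fingers": 0}, {"linear": [1, -1, 0], "turn": 0.1213, "fingers": 0}], squeeze=40)

```text
time: 0.7
position: [0.3163, -0.3837, 0.2313]
tcp_rot: [[1.0, 0.003, -0.0], [0.003, -1.0, 0.0], [-0.0, -0.0, -1.0]]
force: [-0.4, -0.6, 1.0]
grip_width: 0.0858
gripper_force: 0.0
```

>>> play_rows(deltas=[{"linear": [0.83, -1, 0], "turn": 0, "fingers": 0}, {"linear": [0.83, -1, 0], "turn": 0, "fingers": 0}, {"linear": [0.83, -1, 0], "turn": 0, "fingers": 0}, {"linear": [0.83, -1, 0], "turn": 0, "fingers": 0}, {"linear": [0.83, -1, 0], "turn": 0, "fingers": 0}])

```text
time: 1.2
position: [0.4434, -0.2334, 0.2313]
tcp_rot: [[1.0, 0.003, 0.001], [0.003, -1.0, 0.0], [0.001, -0.0, -1.0]]
force: [-0.5, -0.4, -0.7]
grip_width: 0.0851
gripper_force: 0.0
```

>>> play_rows(deltas=[{"linear": [0.83, -1, 0], "turn": 0, "fingers": 0}, {"linear": [0.83, -1, 0], "turn": 0, "fingers": 0}, {"linear": [0.83, -1, 0], "turn": 0, "fingers": 0}, {"linear": [0.83, -1, 0], "turn": 0, "fingers": 0}, {"linear": [0.83, -1, 0], "turn": 0, "fingers": 0}])

```text
time: 1.7
position: [0.5684, -0.0835, 0.2311]
tcp_rot: [[1.0, 0.002, 0.002], [0.002, -1.0, 0.0], [0.002, -0.0, -1.0]]
force: [0.4, -1.0, -1.0]
grip_width: 0.0853
gripper_force: 0.0
```

>>> play_rows(deltas=[{"linear": [0, -0.76, 0], "turn": 0, "fingers": 0}, {"linear": [0, -0.76, 0], "turn": 0, "fingers": 0}, {"linear": [0, -0.76, 0.4], "turn": 0, "fingers": 0}, {"linear": [0, -0.76, 0.55], "turn": 0, "fingers": 0}, {"linear": [0, -0.76, 0.55], "turn": 0, "fingers": 0}, {"linear": [0, -0.76, 0.55], "turn": 0, "fingers": 0}])

```text
time: 2.3
position: [0.5651, 0.0271, 0.149]
tcp_rot: [[1.0, -0.001, -0.001], [-0.001, -1.0, -0.001], [-0.001, 0.001, -1.0]]
force: [0.2, 0.8, 0.7]
grip_width: 0.0854
gripper_force: 0.0
```

>>> play_rows(deltas=[{"linear": [0, 0, 0.2], "turn": 0, "fingers": 0}, {"linear": [0, 0, 0.4], "turn": 0, "fingers": 0}, {"linear": [0, 0, 0.4], "turn": 0, "fingers": 0}, {"linear": [0, 0, 0.4], "turn": 0, "fingers": 0.5}, {"linear": [0, 0, 0.4], "turn": 0, "fingers": 1}, {"linear": [0, 0, 0.4], "turn": 0, "fingers": 1}, {"linear": [0, 0, 0.4], "turn": 0, "fingers": 1}, {"linear": [0, 0, 0.4], "turn": 0, "fingers": 1}, {"linear": [0, 0, 0.4], "turn": 0, "fingers": 1}], squeeze=30)

```text
time: 3.2
position: [0.5668, 0.0283, 0.0914]
tcp_rot: [[1.0, -0.0, 0.004], [-0.0, -1.0, -0.0], [0.004, 0.0, -1.0]]
force: [-0.1, -2.9, 8.7]
grip_width: 0.0642
gripper_force: 33.9
```

>>> play_rows(deltas=[{"linear": [0, 0, -0.1], "turn": 0, "fingers": 1}, {"linear": [0, 0, -0.2], "turn": 0, "fingers": 1}, {"linear": [0, 0, -0.3], "turn": 0, "fingers": 1}, {"linear": [0, 0, -0.3], "turn": 0, "fingers": 1}, {"linear": [0, 0, -0.3], "turn": 0, "fingers": 1}])

```text
time: 3.7
position: [0.5654, 0.0287, 0.1346]
tcp_rot: [[1.0, -0.0, 0.002], [-0.0, -1.0, 0.0], [0.002, -0.0, -1.0]]
force: [-0.1, 0.4, -1.1]
grip_width: 0.0639
gripper_force: 33.6
```

```bash
python3 - <<'E'
from h import *
a=grab("scene"); b=grab("top")
cv2.imwrite("pics/m1.png",np.hstack([crop(a,250,150,130,150,3),crop(b,250,170,130,150,3)]))
E
```

```text
(no output)
```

View pics/m1.png

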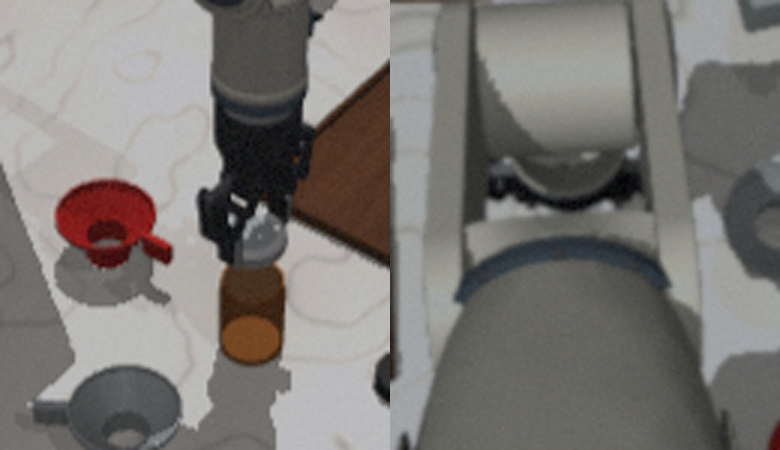

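The mirror is held and the jar stands upright and uncovered at scene px (334,255). Next I carry the mirror to the tray.

>>> play_rows(deltas=[{"linear": [-0.12, -1, 0], "turn": 0, "fingers": 1}, {"linear": [-0.12, -1, 0], "turn": 0, "fingers": 1}, {"linear": [-0.12, -1, 0], "turn": 0, "fingers": 1}, {"linear": [-0.12, -1, 0], "turn": 0, "fingers": 1}])

```text
time: 4.2
position: [0.5459, 0.1836, 0.1331]
tcp_rot: [[1.0, 0.004, -0.001], [0.004, -1.0, 0.001], [-0.001, -0.001, -1.0]]
force: [0.5, -1.4, -1.5]
grip_width: 0.0637
gripper_force: 33.7
```

>>> play_rows(deltas=[{"linear": [0, -0.7, 0], "turn": 0, "fingers": 1}, {"linear": [0, -0.7, 0], "turn": 0, "fingers": 1}, {"linear": [0, -0.7, 0.3], "turn": 0, "fingers": 1}, {"linear": [0, -0.7, 0.55], "turn": 0, "fingers": 1}, {"linear": [0, -0.7, 0.65], "turn": 0, "fingers": 1}, {"linear": [0, -0.7, 0.7], "turn": 0, "fingers": 1}, {"linear": [0, -0.7, 0.7], "turn": 0, "fingers": 1}])

```text
time: 4.9
position: [0.547, 0.2831, 0.0284]
tcp_rot: [[1.0, -0.001, -0.001], [-0.001, -1.0, -0.001], [-0.001, 0.001, -1.0]]
force: [-0.2, -0.7, -0.7]
grip_width: 0.0637
gripper_force: 33.7
```

>>> play_rows(deltas=[{"linear": [0, 0, 0.05], "turn": 0, "fingers": 1}, {"linear": [0, 0, 0.08], "turn": 0, "fingers": 1}, {"linear": [0, 0, 0.1], "turn": 0, "fingers": 1}, {"linear": [0, 0, 0.115], "turn": 0, "fingers": 1}, {"linear": [0, 0, 0.115], "turn": 0, "fingers": 1}])

```text
time: 5.4
position: [0.5469, 0.2837, 0.0115]
tcp_rot: [[1.0, -0.0, -0.0], [-0.0, -1.0, 0.0], [-0.0, -0.0, -1.0]]
force: [0.0, -0.3, -0.5]
grip_width: 0.0636
gripper_force: 33.7
```

>>> play_rows(deltas=[{"linear": [0, 0, 0.01], "turn": 0, "fingers": 1}, {"linear": [0, 0, 0.018], "turn": 0, "fingers": 1}, {"linear": [0, 0, 0.018], "turn": 0, "fingers": 1}])

```text
time: 5.7
position: [0.5469, 0.2837, 0.0087]
tcp_rot: [[1.0, -0.0, -0.0], [-0.0, -1.0, -0.0], [-0.0, 0.0, -1.0]]
force: [0.6, 1.1, -1.3]
grip_width: 0.0644
gripper_force: 33.7
```

>>> play_rows(deltas=[{"linear": [0, 0, 0], "turn": 0, "fingers": 0.5}, {"linear": [0, 0, 0], "turn": 0, "fingers": 0}, {"linear": [0, 0, 0], "turn": 0, "fingers": 0}, {"linear": [0, 0, 0], "turn": 0, "fingers": 0}, {"linear": [0, 0, -0.2], "turn": 0, "fingers": 0}, {"linear": [0, 0, -0.5], "turn": 0, "fingers": 0}, {"linear": [0, 0, -1], "turn": 0, "fingers": 0}, {"linear": [0, 0, -1], "turn": 0, "fingers": 0}, {"linear": [0, 0, -1], "turn": 0, "fingers": 0}])

```text
time: 6.6
position: [0.5494, 0.285, 0.1636]
tcp_rot: [[1.0, -0.0, 0.007], [-0.0, -1.0, 0.004], [0.007, -0.004, -1.0]]
force: [1.1, -0.1, -0.7]
grip_width: 0.0855
gripper_force: 0.0
```

```bash
python3 - <<'E'
from h import *
print(sensors.read_state()['position'])
a=grab("scene"); b=grab("top")
cv2.imwrite("pics/m2.png",np.hstack([crop(a,265,150,180,170,2.2),crop(b,100,170,180,170,2.2)]))
E
```

```text
[0.54941501 0.28499201 0.16358031]
```

View pics/m2.png

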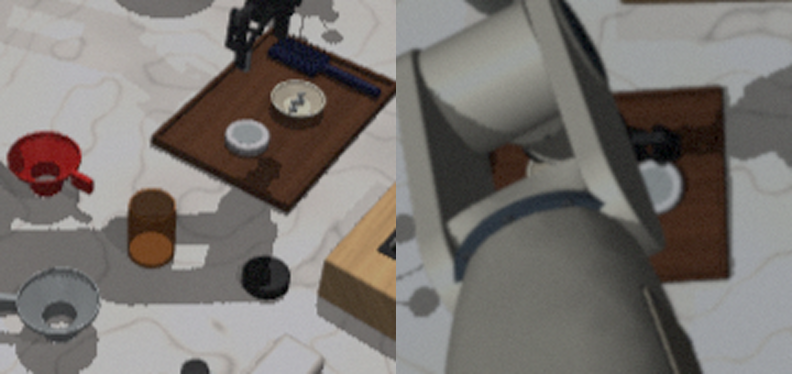

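The mirror lies flat in the tray, clear of the ring dish. Next is the funnel tab.

>>> play_rows(deltas=[{"linear": [-0.1, 1, 0], "turn": 0, "fingers": 0}, {"linear": [-0.1, 1, 0], "turn": 0, "fingers": 0}, {"linear": [-0.1, 1, 0], "turn": 0, "fingers": 0}, {"linear": [-0.1, 1, 0], "turn": 0, "fingers": 0}])

```text
time: 7.1
position: [0.5294, 0.1287, 0.1566]
tcp_rot: [[1.0, -0.004, -0.005], [-0.004, -1.0, -0.003], [-0.005, 0.003, -1.0]]
force: [0.2, 0.6, 0.2]
grip_width: 0.0853
gripper_force: 0.0
```

>>> play_rows(deltas=[{"linear": [-0.1, 1, 0], "turn": 0, "fingers": 0}, {"linear": [-0.1, 1, 0], "turn": 0, "fingers": 0}, {"linear": [-0.1, 1, 0], "turn": 0, "fingers": 0}, {"linear": [-0.1, 1, 0], "turn": 0, "fingers": 0}])

```text
time: 7.5
position: [0.5153, -0.0205, 0.1573]
tcp_rot: [[1.0, -0.004, -0.003], [-0.004, -1.0, -0.001], [-0.003, 0.001, -1.0]]
force: [0.2, 0.3, -0.1]
grip_width: 0.0854
gripper_force: 0.0
```

>>> play_rows(deltas=[{"linear": [-0.1, 1, 0], "turn": -0.186, "fingers": 0.2}, {"linear": [-0.1, 1, 0], "turn": -0.186, "fingers": 0.2}, {"linear": [-0.1, 1, 0], "turn": -0.186, "fingers": 0.2}, {"linear": [-0.1, 1, 0], "turn": -0.186, "fingers": 0.2}, {"linear": [-0.1, 1, 0], "turn": -0.186, "fingers": 0.2}])

```text
time: 8.0
position: [0.5013, -0.1676, 0.1574]
tcp_rot: [[0.833, 0.554, -0.002], [0.554, -0.833, 0.001], [-0.001, -0.001, -1.0]]
force: [-0.2, 0.0, 0.1]
grip_width: 0.0684
gripper_force: 0.0
```

```bash
python3 - <<'E'
from h import *
s=sensors.read_state();R=s['tcp_rot'];p=s['position'];print(p,R[:,0])
g=np.array([.503,-.1865,.029]); print('delta units',R.T@(g-p)/.15)
grab("scene","s3"); grab("top","t3")
E
```

```text
[ 0.50133068 -0.16763012  0.15740984] [ 0.83250308  0.55401897 -0.00126951]
delta units [-0.05934361  0.1121481   0.85597825]
```

View pics/t3.png

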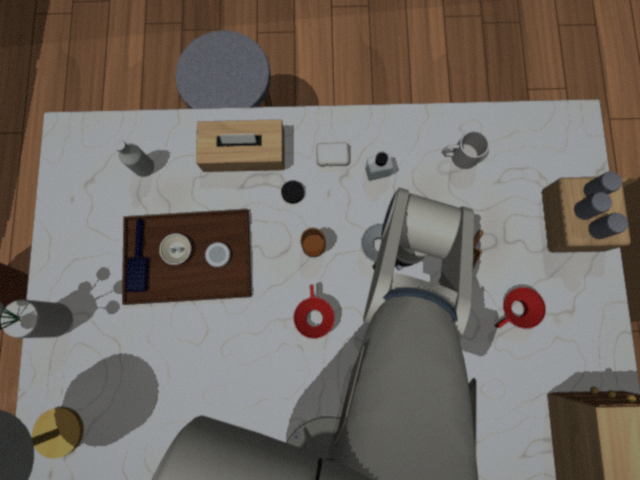

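Top view: jar at (314,242) is clear of the arm, mirror at (217,254) in the tray, the arm over the funnel tab.

>>> play_rows(deltas=[{"linear": [-0.06, 0.112, 0.3], "turn": 0, "fingers": 0.2}, {"linear": [-0.06, 0.112, 0.55], "turn": 0, "fingers": 0.2}, {"linear": [-0.06, 0.112, 0.75], "turn": 0, "fingers": 0.2}, {"linear": [-0.06, 0.112, 0.85], "turn": 0, "fingers": 0.2}, {"linear": [-0.06, 0.112, 0.85], "turn": 0, "fingers": 0.6}, {"linear": [-0.06, 0.112, 0.85], "turn": 0, "fingers": 1}, {"linear": [-0.06, 0.112, 0.85], "turn": 0, "fingers": 1}, {"linear": [-0.06, 0.112, 0.85], "turn": 0, "fingers": 1}, {"linear": [-0.06, 0.112, 0.85], "turn": 0, "fingers": 1}, {"linear": [-0.06, 0.112, 0.85], "turn": 0, "fingers": 1}, {"linear": [-0.06, 0.112, 0.85], "turn": 0, "fingers": 1}], squeeze=60)

```text
time: 9.2
position: [0.5044, -0.1855, 0.0322]
tcp_rot: [[0.834, 0.551, 0.002], [0.551, -0.834, -0.0], [0.001, 0.001, -1.0]]
force: [0.4, 1.3, 7.7]
grip_width: 0.009
gripper_force: 61.3
```

```bash
cat >> h.py <<'E'
def jar(im,n):
    h=cv2.cvtColor(im,cv2.COLOR_BGR2HSV); u,v=proj(n,(.564,.029,.046)).astype(int)
    m=np.zeros(h.shape[:2],np.uint8); m[v-35:v+35,u-35:u+35]=cv2.inRange(h,(3,110,25),(22,255,255))[v-35:v+35,u-35:u+35]
    k,l,st,c=cv2.connectedComponentsWithStats(m); i=1+np.argmax(st[1:,4])
    return st[i],c[i]
E
python3 - <<'E'
from h import *
np.set_printoptions(precision=4,suppress=True)
cs={}
for n,f in(("scene","s3"),("top","t3")):
    st,c=jar(cv2.imread(f"pics/{f}.png"),n); cs[n]=c; print(n,st,c,plane(n,*c,.046))
    print([ (proj(n,(.564,.029,z))) for z in(0,.046,.092)])
print(tri(cs['scene'],cs['top']))
print(sensors.read_state()['position'],sensors.read_state()['force'])
E
```

```text
scene [324 236  21  36 662] [333.7236 253.281 ] [0.5677 0.0283 0.046 ]
[array([332.6211, 262.9375]), array([332.8962, 252.5584]), array([333.1847, 241.6761])]
top [302 229  23  27 517] [312.9903 241.9594] [0.5664 0.028  0.046 ]
[array([313.1131, 245.9837]), array([312.6243, 242.8613]), array([312.0975, 239.4956])]
[0.5669 0.0284 0.0452]
[ 0.5044 -0.1855  0.0322] [0.3912 1.2704 7.6533]
```

>>> play_rows(deltas=[{"linear": [0, 0, -0.1], "turn": 0, "fingers": 1}, {"linear": [0, 0, -0.3], "turn": 0, "fingers": 1}, {"linear": [0, 0, -0.6], "turn": 0, "fingers": 1}, {"linear": [0, 0, -0.85], "turn": 0, "fingers": 1}, {"linear": [0.2, -0.3, -0.85], "turn": 0, "fingers": 1}, {"linear": [0.38, -0.6, -0.85], "turn": 0, "fingers": 1}, {"linear": [0.38, -0.6, -0.85], "turn": 0, "fingers": 1}])

```text
time: 9.9
position: [0.5004, -0.0751, 0.1591]
tcp_rot: [[0.833, 0.553, -0.001], [0.553, -0.833, 0.001], [0.0, -0.001, -1.0]]
force: [-0.4, -1.2, -2.0]
grip_width: 0.0091
gripper_force: 60.0
```

>>> play_rows(deltas=[{"linear": [0.1, -0.2, 0], "turn": 0.04, "fingers": 1}, {"linear": [0.2, -0.35, 0], "turn": 0.08, "fingers": 1}, {"linear": [0.3, -0.5, 0], "turn": 0.12, "fingers": 1}, {"linear": [0.375, -0.607, 0], "turn": 0.16, "fingers": 1}, {"linear": [0.375, -0.607, 0], "turn": 0.186, "fingers": 1}, {"linear": [0.375, -0.607, 0], "turn": 0.186, "fingers": 1}, {"linear": [0.375, -0.607, 0], "turn": 0.186, "fingers": 1}])

```text
time: 10.6
position: [0.4981, 0.0278, 0.1588]
tcp_rot: [[1.0, 0.002, -0.0], [0.002, -1.0, -0.0], [-0.0, 0.0, -1.0]]
force: [0.3, 0.2, -1.3]
grip_width: 0.009
gripper_force: 60.1
```

```bash
python3 - <<'E'
from h import *
print(sensors.read_state()['position'])
a=grab("scene","s4");b=grab("top","t4")
cv2.imwrite("pics/m4.png",np.hstack([crop(a,270,170,120,130,3.3),crop(b,250,170,120,130,3.3)]))
E
```

```text
[0.4980853  0.02782767 0.15875116]
```

View pics/m4.png

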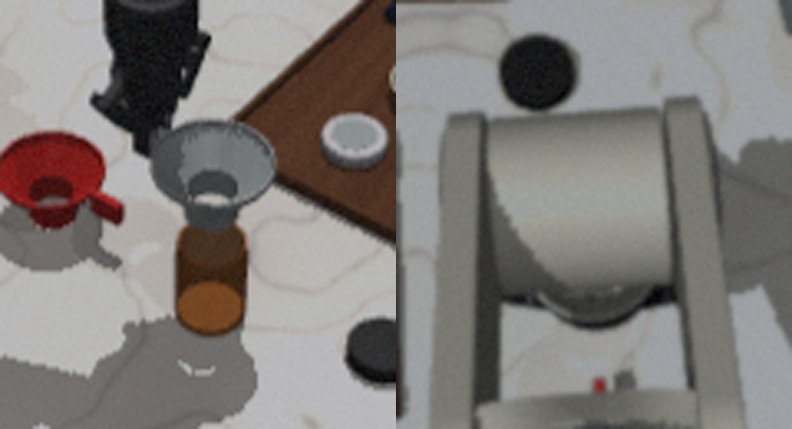

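The funnel hangs level over the jar: rim centre at scene px ≈(334.8,219.7), spout over the mouth. Next I check alignment numerically.

```bash
python3 - <<'E'
from h import *
np.set_printoptions(precision=4,suppress=True)
im=cv2.imread("pics/s4.png"); st,c=jar(im,"scene"); print(st,c)
P=(.4981+.068,.0278)
print('rim pred',proj("scene",(*P,.1866)))
# rim predicted bounds
th=np.linspace(0,6.28,100)
q=np.array([proj("scene",(P[0]+.052*np.cos(t),P[1]+.052*np.sin(t),.1866)) for t in th]); print(q.min(0),q.max(0))
g=cv2.cvtColor(im,cv2.COLOR_BGR2GRAY).astype(int)
for v in(216,219,222): print(v,g[v,310:360])
u=335; print(g[200:245,330]); print(g[200:245,336])
E
```

```text
[324 238  21  34 613] [333.7064 254.5041]
rim pred [334.153  218.1242]
[314.987  205.3184] [353.3237 231.667 ]
216 [159 122  62  36  19  50  69  70  74  77  73  76  75  79  78  95 113 114
 115 117 120 119 120 125 119 120 118 114 114 114 116 121 120 118 117 116
 118 120 118 106  81  72 119  72  62  59  62  63  64  59]
219 [184 184 185 184 189 144  87  74  72  74  74  75  76  77  79  93 108 111
 113 114 119 116 124 125 118 122 116 114 115 118 118 120 118 118 119 117
 117 119 117 119 118 116  95  95  65  62  60  64  59  62]
222 [185 184 184 183 184 148  95  72  72  70  71  75  72  72 110 111 113 113
 112  99  84  65  64  62  63  63  67  78  92 100 122 120 117 119 119 119
 120 121 122 119 121 115 123  66  39  44  53  56  56  60]
[183 185 180 179 179 165 130  87  85  95 106 115 119 117 119 118 120 120
 118 119 116 112  84  64  62  64  64  64  63 143 159 115  73  62  61  64
  59  58  62  55  51  56  56  54  50]
[178 182 183 184 184 171 124  68  78  93 108 120 117 119 119 116 118 117
 119 116 116  93  67  68  65  64  64  65  86 153 180 165 116  64  54  56
  64  63  65  60  59  55  54  48  54]
```

>>> play_rows(deltas=[{"linear": [0, 0, 0.1], "turn": 0, "fingers": 1}, {"linear": [0, 0, 0.17], "turn": 0, "fingers": 1}, {"linear": [0, 0, 0.22], "turn": 0, "fingers": 1}, {"linear": [0, 0, 0.27], "turn": 0, "fingers": 1}, {"linear": [0, 0, 0.31], "turn": 0, "fingers": 1}, {"linear": [0, 0, 0.31], "turn": 0, "fingers": 1}])

```text
time: 11.3
position: [0.4977, 0.0282, 0.1115]
tcp_rot: [[1.0, -0.0, -0.002], [-0.0, -1.0, -0.0], [-0.002, 0.0, -1.0]]
force: [-0.9, 0.5, -0.9]
grip_width: 0.009
gripper_force: 60.1
```

>>> play_rows(deltas=[{"linear": [0, 0, 0.05], "turn": 0, "fingers": 1}, {"linear": [0, 0, 0.09], "turn": 0, "fingers": 1}, {"linear": [0, 0, 0.12], "turn": 0, "fingers": 1}, {"linear": [0, 0, 0.12], "turn": 0, "fingers": 1}])

```text
time: 11.7
position: [0.4981, 0.0282, 0.0938]
tcp_rot: [[1.0, -0.0, -0.0], [-0.0, -1.0, -0.0], [-0.0, 0.0, -1.0]]
force: [0.7, -0.1, -0.6]
grip_width: 0.0089
gripper_force: 60.2
```

Near seated. Ease down a little more, then release.

>>> play_rows(deltas=[{"linear": [0, 0, 0.01], "turn": 0, "fingers": 1}, {"linear": [0, 0, 0.018], "turn": 0, "fingers": 1}, {"linear": [0, 0, 0.018], "turn": 0, "fingers": 1}])

```text
time: 12.0
position: [0.4991, 0.0282, 0.0921]
tcp_rot: [[1.0, -0.0, 0.002], [-0.0, -1.0, -0.0], [0.002, 0.0, -1.0]]
force: [1.3, -1.5, 3.1]
grip_width: 0.0088
gripper_force: 60.7
```

>>> play_rows(deltas=[{"linear": [0, 0, 0], "turn": 0, "fingers": 0.6}, {"linear": [0, 0, 0], "turn": 0, "fingers": 0.4}, {"linear": [0, 0, 0], "turn": 0, "fingers": 0.4}, {"linear": [0, 0, 0], "turn": 0, "fingers": 0.4}, {"linear": [0, 0, -0.3], "turn": 0, "fingers": 0.4}, {"linear": [0, 0, -0.6], "turn": 0, "fingers": 0.4}, {"linear": [0, 0, -0.9], "turn": 0, "fingers": 0.4}, {"linear": [0, 0, -0.9], "turn": 0, "fingers": 0.4}])

```text
time: 12.8
position: [0.5016, 0.0284, 0.2326]
tcp_rot: [[1.0, -0.0, 0.01], [-0.0, -1.0, 0.001], [0.01, -0.001, -1.0]]
force: [1.1, -0.6, -0.4]
grip_width: 0.051
gripper_force: 0.0
```

>>> play_rows(deltas=[{"linear": [0.24, 1, 0], "turn": 0.06, "fingers": 0.4}, {"linear": [0.24, 1, 0], "turn": 0.1, "fingers": 0.4}, {"linear": [0.24, 1, 0], "turn": 0.14, "fingers": 0.4}, {"linear": [0.24, 1, 0], "turn": 0.183, "fingers": 0.4}, {"linear": [0.24, 1, 0], "turn": 0.183, "fingers": 0.4}])

```text
time: 13.3
position: [0.5339, -0.1232, 0.2258]
tcp_rot: [[0.837, -0.548, -0.001], [-0.548, -0.837, 0.0], [-0.001, 0.0, -1.0]]
force: [-0.5, 0.6, -0.9]
grip_width: 0.0515
gripper_force: 0.0
```

```bash
python3 - <<'E'
from h import *
np.set_printoptions(precision=4,suppress=True)
s=sensors.read_state();R=s['tcp_rot'];p=s['position'];print(p,R[:,0],s['qpos'])
g=np.array([.570,-.404,.13]); print('delta units',R.T@(g-p)/.15)
im=grab("scene","s5");b=grab("top","t5")
st,c=jar(im,"scene"); print(st,c)
g=cv2.cvtColor(im,cv2.COLOR_BGR2GRAY).astype(int)
th=np.linspace(0,6.28,100)
q=np.array([proj("scene",(.567+.052*np.cos(t),.0283+.052*np.sin(t),.12)) for t in th]); print(q.min(0),q.max(0))
v=int(proj("scene",(.567,.0283,.12))[1]);print(v,g[v,308:362]);print(g[215:260,334])
cv2.imwrite("pics/m5.png",np.hstack([crop(im,280,180,110,120,3.5),crop(b,280,190,110,120,3.5)]))
E
```

```text
[ 0.5339 -0.1232  0.2258] [ 0.8365 -0.5479 -0.0011] [-0.2295  0.2399  1.804   0.      1.0989  1.9211]
delta units [1.2278 1.4338 0.6381]
[324 250  21  22 377] [333.5252 260.3369]
[315.5613 222.5951] [352.5325 248.9369]
235 [181 188 187 189 188 187 187 187 147 118 116 114 118 117 115 114 117 117
 113 117 114 113 119 119 122 122 123 123 118 117 115 115 118 119 117 118
 121 116 120 120 120 123 103  73 148 169 174 174 174 175 178 180 183 183]
[ 67 104 164 188 188 187 187 184 139  80  84  96 109 120 120 122 123 121
 122 121 123 120 121  97  67  62  63  65  62  64  54  52  54  63  99  89
  57  41  43  40  41  69  84  84  80]
```

View pics/m5.png

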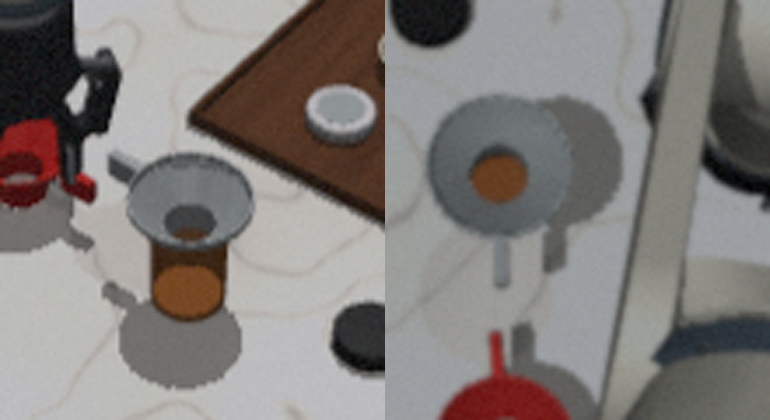

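The funnel is seated straight in the jar in both views, tab toward -x. Next is the scoop handle.

>>> play_rows(deltas=[{"linear": [0.62, 0.72, 0], "turn": 0, "fingers": 0.4}, {"linear": [0.62, 0.72, 0], "turn": 0, "fingers": 0.4}, {"linear": [0.62, 0.72, 0], "turn": 0, "fingers": 0.4}, {"linear": [0.62, 0.72, 0], "turn": 0, "fingers": 0.4}])

```text
time: 13.8
position: [0.5541, -0.266, 0.2265]
tcp_rot: [[0.84, -0.542, 0.001], [-0.542, -0.84, -0.002], [0.001, 0.001, -1.0]]
force: [0.3, -0.5, -0.4]
grip_width: 0.0512
gripper_force: 0.0
```

>>> play_rows(deltas=[{"linear": [0.61, 0.715, 0], "turn": 0, "fingers": 0.4}, {"linear": [0.61, 0.715, 0], "turn": 0, "fingers": 0.4}, {"linear": [0.61, 0.715, 0.3], "turn": 0, "fingers": 0.4}, {"linear": [0.61, 0.715, 0.64], "turn": 0, "fingers": 0.4}, {"linear": [0.61, 0.715, 0.64], "turn": 0, "fingers": 0.4}, {"linear": [0.61, 0.715, 0.64], "turn": 0, "fingers": 0.4}])

```text
time: 14.4
position: [0.571, -0.4003, 0.1288]
tcp_rot: [[0.841, -0.542, -0.004], [-0.542, -0.841, 0.003], [-0.005, -0.001, -1.0]]
force: [0.1, -0.2, -0.5]
grip_width: 0.051
gripper_force: 0.0
```

```bash
python3 - <<'E'
from h import *
np.set_printoptions(precision=4,suppress=True)
s=sensors.read_state();R=s['tcp_rot'];p=s['position'];print(p,R[:,0],s['force'])
g=np.array([.570,-.404,.017]); print('delta units',R.T@(g-p)/.15)
E
```

```text
[ 0.571  -0.4003  0.1288] [ 0.8406 -0.5416 -0.0051] [ 0.1413 -0.1729 -0.4693]
delta units [0.0117 0.025  0.745 ]
```

>>> play_rows(deltas=[{"linear": [0.01, 0.025, 0.3], "turn": 0, "fingers": 0.4}, {"linear": [0.01, 0.025, 0.55], "turn": 0, "fingers": 0.4}, {"linear": [0.01, 0.025, 0.7], "turn": 0, "fingers": 0.4}, {"linear": [0.01, 0.025, 0.74], "turn": 0, "fingers": 0.4}, {"linear": [0.01, 0.025, 0.74], "turn": 0, "fingers": 0.5}, {"linear": [0.01, 0.025, 0.74], "turn": 0, "fingers": 0.6}, {"linear": [0.01, 0.025, 0.74], "turn": 0, "fingers": 0.7}, {"linear": [0.01, 0.025, 0.74], "turn": 0, "fingers": 0.8}, {"linear": [0.01, 0.025, 0.74], "turn": 0, "fingers": 1}, {"linear": [0.01, 0.025, 0.74], "turn": 0, "fingers": 1}, {"linear": [0.01, 0.025, 0.74], "turn": 0, "fingers": 1}, {"linear": [0.01, 0.025, 0.74], "turn": 0, "fingers": 1}], squeeze=110)

```text
time: 15.6
position: [0.5723, -0.4073, 0.0212]
tcp_rot: [[0.839, -0.544, 0.002], [-0.544, -0.839, -0.001], [0.003, -0.0, -1.0]]
force: [1.1, 1.4, 7.3]
grip_width: 0.0124
gripper_force: 107.9
```

>>> play_rows(deltas=[{"linear": [0, 0, -0.04], "turn": 0, "fingers": 1}, {"linear": [0, 0, -0.1], "turn": 0, "fingers": 1}, {"linear": [0, 0, -0.17], "turn": 0, "fingers": 1}, {"linear": [0, 0, -0.25], "turn": 0, "fingers": 1}, {"linear": [0, 0, -0.25], "turn": 0, "fingers": 1}, {"linear": [0, 0, -0.25], "turn": 0, "fingers": 1}])

```text
time: 16.2
position: [0.5714, -0.4069, 0.0578]
tcp_rot: [[0.839, -0.544, 0.001], [-0.544, -0.839, -0.001], [0.001, 0.0, -1.0]]
force: [-0.8, -0.3, -2.9]
grip_width: 0.0124
gripper_force: 108.2
```

```bash
cat >> h.py <<'E'
def wood(im,x0,y0,x1,y1):
    h=cv2.cvtColor(im,cv2.COLOR_BGR2HSV); m=np.zeros(h.shape[:2],np.uint8)
    m[y0:y1,x0:x1]=cv2.inRange(h,(3,90,30),(22,255,255))[y0:y1,x0:x1]
    k,l,st,c=cv2.connectedComponentsWithStats(m); i=1+np.argmax(st[1:,4]); m=(l==i).astype(np.uint8)
    return m,cv2.convexHull(np.argwhere(m)[:,::-1].astype(np.int32))[:,0],st[i]
E
python3 - <<'E'
from h import *
np.set_printoptions(precision=3,suppress=True)
s=sensors.read_state();R=s['tcp_rot'];print(s['position'],s['force'],R.T@s['ft_torque'])
im0=cv2.imread("pics/s5.png");im=grab("scene","s6");b=grab("top","t6")
# nose corners before, world (tri)
A=np.array([.4594,-.3007,.037]);B=np.array([.4312,-.3463,.037])
for n,i in(("s0",cv2.imread("pics/scene0.png")),("s6",im)):
    m,h,st=wood(i,190,260,260,380); print(n,st)
    hh=cv2.approxPolyDP(h.reshape(-1,1,2),1.5,True)[:,0]; print(hh.tolist())
for dz in(0,.0375): print([proj("scene",P+[0,0,dz]) for P in(A,B)])
cv2.imwrite("pics/m6.png",np.hstack([crop(im,170,220,110,160,3.3),crop(b,400,170,110,160,3.3)]))
E
```

```text
[ 0.571 -0.407  0.058] [-0.776 -0.325 -2.869] [ 0.016  0.229 -0.019]
s0 [ 205  310   31   57 1049]
[[226, 366], [214, 357], [212, 353], [205, 314], [226, 310], [235, 350]]
s6 [217 340   9  19 104]
[[223, 358], [220, 356], [217, 342], [220, 340], [224, 346], [225, 357]]
[array([224.702, 306.675]), array([204.444, 312.005])]
[array([222.613, 298.11 ]), array([201.89 , 303.469])]
```

```bash
python3 - <<'E'
from h import *
im=cv2.imread("pics/s6.png");t=cv2.imread("pics/t6.png")
for i,(x0,y0,x1,y1) in((im,(185,260,260,380)),(t,(400,190,510,310))):
    h=cv2.cvtColor(i,cv2.COLOR_BGR2HSV); m=np.zeros(h.shape[:2],np.uint8)
    m[y0:y1,x0:x1]=cv2.inRange(h,(2,60,10),(25,255,255))[y0:y1,x0:x1]
    k,l,st,c=cv2.connectedComponentsWithStats(m)
    for j in range(1,k):
        if st[j,4]>30:
            hl=cv2.convexHull(np.argwhere(l==j)[:,::-1].astype(np.int32)); print(st[j],cv2.approxPolyDP(hl,1.5,True)[:,0].tolist())
E
```

```text
[217 340  10  19 117] [[224, 358], [220, 357], [218, 340], [223, 342], [226, 354]]
[451 233  34  45 824] [[484, 234], [484, 254], [471, 277], [456, 268], [451, 262], [464, 241], [481, 233]]
```

```bash
python3 - <<'E'
from h import *
A=np.array([.4583,-.2997,.037]);B=np.array([.4305,-.3457,.037])
d=np.array([.839,-.544,0]); piv=np.array([.4962,-.3562,0])+.088*d+[0,0,.036]
def rot(P,a):
    v=P-piv; x=v@d; y=v-x*d; z=y[2]; y=y-[0,0,z]
    return piv+(x*np.cos(a)-z*np.sin(a))*d+y+np.array([0,0,x*np.sin(a)+z*np.cos(a)])
for dz in(0,.037):
  for a in(0,10,20,30,50,70): print(dz,a,[proj("top",rot(P,np.radians(a))+[0,0,dz]).round(1).tolist() for P in(A,B)])
t=cv2.imread("pics/t6.png")
h=cv2.cvtColor(t,cv2.COLOR_BGR2HSV)
for k in range(0,24,2): print([tuple(int(q) for q in h[278+k-8,u]) for u in range(440,472,4)])
E
```

```text
0 0 [[440.4, 280.8], [458.9, 291.2]]
0 10 [[438.3, 281.1], [456.6, 291.3]]
0 20 [[437.3, 280.0], [455.1, 290.0]]
0 30 [[437.2, 277.6], [454.7, 287.3]]
0 50 [[439.6, 269.2], [456.4, 278.7]]
0 70 [[444.9, 257.3], [461.4, 266.7]]
0.037 0 [[443.9, 279.3], [463.1, 290.0]]
0.037 10 [[441.8, 279.7], [460.6, 290.1]]
0.037 20 [[440.6, 278.6], [459.0, 288.8]]
0.037 30 [[440.4, 276.1], [458.5, 286.1]]
0.037 50 [[442.8, 267.5], [460.2, 277.3]]
0.037 70 [[448.2, 255.4], [465.1, 264.9]]
[(30, 14, 109), (30, 18, 100), (20, 16, 94), (18, 15, 83), (30, 14, 72), (15, 77, 60), (8, 145, 44), (11, 170, 57)]
[(25, 14, 113), (35, 14, 107), (26, 18, 97), (30, 17, 89), (12, 15, 83), (18, 20, 63), (14, 130, 49), (13, 153, 50)]
[(23, 18, 115), (30, 14, 112), (35, 15, 103), (24, 14, 93), (40, 17, 88), (30, 20, 76), (18, 40, 64), (12, 143, 41)]
[(34, 17, 119), (34, 16, 113), (30, 17, 108), (20, 15, 101), (36, 13, 95), (25, 18, 86), (20, 20, 77), (17, 46, 50)]
[(30, 15, 120), (34, 15, 116), (30, 16, 110), (30, 15, 104), (25, 16, 96), (24, 14, 91), (20, 18, 83), (30, 15, 69)]
[(25, 12, 125), (25, 13, 117), (34, 16, 114), (17, 16, 109), (26, 20, 104), (30, 15, 99), (35, 17, 89), (38, 25, 81)]
[(30, 18, 126), (30, 17, 120), (26, 16, 114), (26, 16, 111), (26, 16, 109), (30, 17, 104), (25, 16, 95), (20, 17, 92)]
[(27, 18, 128), (34, 16, 124), (30, 13, 116), (30, 13, 116), (26, 17, 108), (20, 14, 106), (26, 18, 100), (30, 16, 94)]
[(30, 16, 130), (30, 16, 125), (26, 17, 123), (30, 13, 118), (27, 20, 112), (25, 14, 107), (25, 14, 106), (25, 16, 97)]
[(30, 15, 132), (23, 18, 128), (23, 16, 125), (34, 17, 121), (21, 15, 116), (19, 18, 114), (25, 14, 110), (30, 10, 101)]
[(30, 13, 133), (27, 18, 129), (26, 16, 125), (30, 15, 121), (30, 13, 119), (34, 18, 116), (35, 14, 113), (30, 12, 107)]
[(26, 15, 137), (23, 15, 133), (30, 12, 124), (33, 18, 125), (30, 16, 124), (26, 15, 117), (34, 15, 117), (26, 16, 109)]
```

View pics/m6.png

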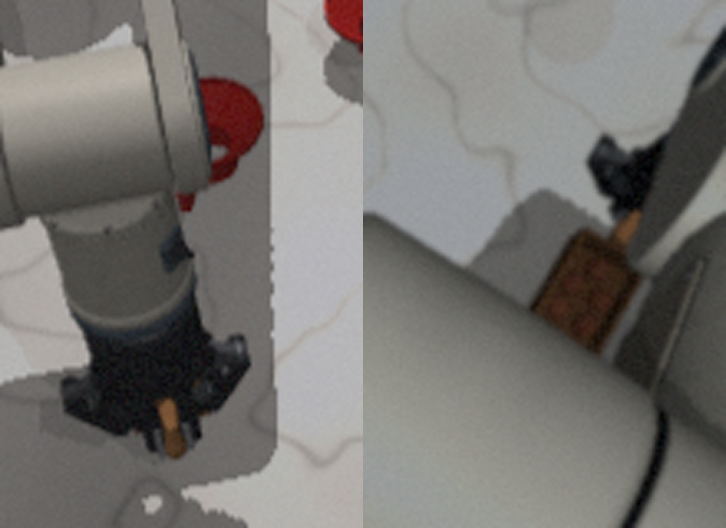

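The scoop is held by its handle, balls still inside in the top view; its nose is hidden behind the arm. I lift higher and carry it gently, nose first, toward the funnel.

>>> play_rows(deltas=[{"linear": [0, 0, -0.05], "turn": 0, "fingers": 1}, {"linear": [0, 0, -0.15], "turn": 0, "fingers": 1}, {"linear": [0, 0, -0.28], "turn": 0, "fingers": 1}, {"linear": [0, 0, -0.42], "turn": 0, "fingers": 1}, {"linear": [0, 0, -0.56], "turn": 0, "fingers": 1}, {"linear": [0, 0, -0.7], "turn": 0, "fingers": 1}, {"linear": [0, 0, -0.82], "turn": 0, "fingers": 1}, {"linear": [0, 0, -0.9], "turn": 0, "fingers": 1}, {"linear": [0, 0, -0.92], "turn": 0, "fingers": 1}])

```text
time: 17.2
position: [0.5719, -0.4072, 0.1976]
tcp_rot: [[0.839, -0.544, 0.003], [-0.544, -0.839, -0.002], [0.003, 0.0, -1.0]]
force: [0.3, -0.3, -1.7]
grip_width: 0.0125
gripper_force: 108.3
```

>>> play_rows(deltas=[{"linear": [-0.008, -0.03, 0], "turn": 0, "fingers": 1}, {"linear": [-0.026, -0.1, 0], "turn": 0, "fingers": 1}, {"linear": [-0.05, -0.19, 0], "turn": 0, "fingers": 1}, {"linear": [-0.08, -0.3, 0], "turn": 0, "fingers": 1}, {"linear": [-0.11, -0.42, 0], "turn": 0, "fingers": 1}, {"linear": [-0.15, -0.54, 0], "turn": 0, "fingers": 1}, {"linear": [-0.18, -0.66, 0], "turn": 0, "fingers": 1}, {"linear": [-0.21, -0.77, 0], "turn": 0, "fingers": 1}, {"linear": [-0.235, -0.85, 0], "turn": 0, "fingers": 1}, {"linear": [-0.25, -0.91, 0], "turn": 0, "fingers": 1}, {"linear": [-0.258, -0.933, 0], "turn": 0, "fingers": 1}, {"linear": [-0.258, -0.933, 0], "turn": 0, "fingers": 1}])

```text
time: 18.4
position: [0.6149, -0.268, 0.1952]
tcp_rot: [[0.839, -0.544, 0.0], [-0.544, -0.839, -0.0], [0.0, 0.0, -1.0]]
force: [0.4, -0.0, -2.1]
grip_width: 0.0122
gripper_force: 108.3
```

```bash
cat >> h.py <<'E'
FC=np.array([.567,.0283])
def comps(im,x0,y0,x1,y1,lo=(2,90,20),hi=(22,255,255),mn=40):
    h=cv2.cvtColor(im,cv2.COLOR_BGR2HSV); m=np.zeros(h.shape[:2],np.uint8)
    m[y0:y1,x0:x1]=cv2.inRange(h,lo,hi)[y0:y1,x0:x1]
    k,l,st,c=cv2.connectedComponentsWithStats(m)
    return [(st[j].tolist(),c[j].round(1).tolist(),cv2.approxPolyDP(cv2.convexHull(np.argwhere(l==j)[:,::-1].astype(np.int32)),1.5,True)[:,0].tolist()) for j in range(1,k) if st[j,4]>=mn]
# scoop points in world for tool state and nose-down tilt a (deg)
def scoop(s,a,pts,gx=.088,gz=.036,off=.0148):
    d=s['tcp_rot'][:,0]*[1,1,0]; d=d/np.linalg.norm(d); l=np.array([-d[1],d[0],0]); piv=s['position']+[0,0,off]; a=np.radians(a); o=[]
    for x,y,z in pts:
        x-=gx; z-=gz; o.append(piv+(x*np.cos(a)-z*np.sin(a))*d+y*l+np.array([0,0,x*np.sin(a)+z*np.cos(a)]))
    return o
CORN=[(-.066,.029,.037),(-.066,-.029,.037),(.058,.029,.042),(.058,-.029,.042),(.108,0,.036)]
E
python3 - <<'E'
from h import *
np.set_printoptions(precision=3,suppress=True)
s=sensors.read_state();print(s['position'],s['tcp_rot'][:,0],s['force'],s['tcp_rot'].T@s['ft_torque'])
for n in("scene","top"):
    im=grab(n,n+"7"); u,v=[int(x) for x in proj(n,scoop(s,0,[(0,0,0)])[0])]
    for c in comps(im,u-70,v-70,u+70,v+70): print(n,c)
    for a in(0,15,30): print(a,[proj(n,p).round(0).tolist() for p in scoop(s,a,CORN)])
print(plane("top",378,160,.09),plane("scene",353,322,.11))
E
```

```text
[ 0.615 -0.268  0.195] [ 0.839 -0.544  0.   ] [ 0.363 -0.04  -2.144] [0.072 0.127 0.037]
scene ([324, 250, 9, 22, 174], [328.1, 260.3], [[332, 271], [324, 267], [324, 250], [332, 252]])
scene ([268, 275, 8, 21, 118], [271.2, 285.1], [[274, 295], [270, 295], [269, 275], [273, 275]])
0 [[268.0, 239.0], [245.0, 244.0], [280.0, 274.0], [255.0, 280.0], [273.0, 295.0]]
15 [[270.0, 251.0], [247.0, 256.0], [280.0, 276.0], [256.0, 282.0], [272.0, 293.0]]
30 [[272.0, 265.0], [250.0, 270.0], [280.0, 279.0], [256.0, 284.0], [272.0, 291.0]]
top ([396, 211, 30, 56, 783], [412.8, 243.1], [[396, 255], [419, 215], [425, 211], [425, 245], [415, 266]])
0 [[395.0, 255.0], [418.0, 268.0], [423.0, 209.0], [446.0, 222.0], [445.0, 198.0]]
15 [[394.0, 256.0], [416.0, 269.0], [422.0, 210.0], [445.0, 223.0], [445.0, 197.0]]
30 [[395.0, 253.0], [416.0, 265.0], [422.0, 210.0], [444.0, 223.0], [445.0, 197.0]]
[ 0.771 -0.146  0.09 ] [ 0.78  -0.164  0.11 ]
```

>>> play_rows(deltas=[{"linear": [-0.008, -0.03, 0], "turn": 0.005, "fingers": 1}, {"linear": [-0.026, -0.1, 0], "turn": 0.015, "fingers": 1}, {"linear": [-0.05, -0.19, 0], "turn": 0.03, "fingers": 1}, {"linear": [-0.08, -0.3, 0], "turn": 0.045, "fingers": 1}, {"linear": [-0.11, -0.42, 0], "turn": 0.06, "fingers": 1}, {"linear": [-0.15, -0.54, 0], "turn": 0.075, "fingers": 1}, {"linear": [-0.18, -0.66, 0], "turn": 0.09, "fingers": 1}, {"linear": [-0.21, -0.77, 0], "turn": 0.105, "fingers": 1}, {"linear": [-0.235, -0.85, 0], "turn": 0.12, "fingers": 1}, {"linear": [-0.25, -0.91, 0], "turn": 0.135, "fingers": 1}, {"linear": [-0.257, -0.93, 0], "turn": 0.145, "fingers": 1}, {"linear": [-0.257, -0.93, 0], "turn": 0.15, "fingers": 1}, {"linear": [-0.257, -0.93, 0], "turn": 0.15, "fingers": 1}])

```text
time: 19.8
position: [0.6583, -0.1305, 0.1951]
tcp_rot: [[0.5, -0.866, -0.0], [-0.866, -0.5, -0.0], [0.0, 0.0, -1.0]]
force: [-0.2, -0.9, -2.1]
grip_width: 0.0122
gripper_force: 108.3
```

```bash
cat >> h.py <<'E'
np.set_printoptions(precision=3,suppress=True)
def look(tag,angs=(0,15,30,45)):
    s=sensors.read_state();print(s['position'],s['tcp_rot'][:,0],s['force'],s['tcp_rot'].T@s['ft_torque'],s['gripper_force'],s['grip_width'])
    for n in("scene","top"):
        im=grab(n,n+tag); u,v=[int(x) for x in proj(n,scoop(s,0,[(0,0,0)])[0])]
        for c in comps(im,u-70,v-70,u+70,v+70): print(n,c)
        for a in angs: print(a,[proj(n,p).round(0).tolist() for p in scoop(s,a,CORN)])
    d=s['tcp_rot'][:2,0]; l=np.array([-d[1],d[0]]); e=s['position'][:2]-FC; print('pivot u,lat',e@d,e@l)
E
python3 -c "
from h import *
look('8')"
```

```text
[ 0.658 -0.131  0.195] [ 0.5   -0.866  0.   ] [-0.187 -0.857 -2.06 ] [-0.     0.185 -0.007] 108.27317476272583 0.012204730955516883
scene ([342, 176, 56, 70, 2234], [373.9, 208.4], [[395, 245], [342, 218], [344, 203], [373, 176], [387, 176], [397, 181], [397, 243]])
scene ([320, 249, 8, 21, 110], [323.9, 259.6], [[325, 249], [327, 255], [326, 268], [321, 269], [322, 249]])
scene ([329, 256, 15, 16, 143], [337.1, 264.6], [[343, 256], [343, 266], [335, 271], [329, 270], [333, 260]])
0 [[344.0, 220.0], [322.0, 218.0], [337.0, 253.0], [314.0, 250.0], [322.0, 269.0]]
15 [[343.0, 232.0], [322.0, 230.0], [337.0, 255.0], [314.0, 252.0], [322.0, 267.0]]
30 [[342.0, 246.0], [321.0, 243.0], [337.0, 258.0], [314.0, 255.0], [322.0, 265.0]]
45 [[340.0, 260.0], [319.0, 258.0], [337.0, 261.0], [313.0, 258.0], [322.0, 263.0]]
top ([275, 141, 9, 28, 229], [278.6, 154.5], [[282, 168], [275, 168], [275, 141], [282, 141]])
top ([318, 192, 33, 41, 773], [335.4, 213.0], [[350, 192], [346, 222], [329, 232], [321, 220], [318, 211]])
top ([305, 234, 15, 14, 168], [312.1, 240.4], [[319, 243], [314, 247], [310, 247], [306, 244], [305, 238], [310, 234], [315, 234], [319, 238]])
0 [[315.0, 211.0], [329.0, 232.0], [362.0, 183.0], [375.0, 204.0], [387.0, 184.0]]
15 [[318.0, 214.0], [330.0, 235.0], [361.0, 185.0], [375.0, 205.0], [387.0, 183.0]]
30 [[323.0, 215.0], [335.0, 235.0], [361.0, 185.0], [375.0, 206.0], [386.0, 183.0]]
45 [[331.0, 213.0], [344.0, 232.0], [363.0, 185.0], [376.0, 206.0], [385.0, 183.0]]
pivot u,lat 0.1831817226632734 -0.00042306402728215257
```

>>> play_rows(deltas=[{"linear": [0, 0, 0.05], "turn": 0, "fingers": 1}, {"linear": [0, 0, 0.15], "turn": 0, "fingers": 1}, {"linear": [0, 0, 0.25], "turn": 0, "fingers": 1}, {"linear": [0, 0, 0.32], "turn": 0, "fingers": 1}, {"linear": [0, 0, 0.36], "turn": 0, "fingers": 1}, {"linear": [0, 0, 0.36], "turn": 0, "fingers": 1}])

```text
time: 20.5
position: [0.6576, -0.1301, 0.1396]
tcp_rot: [[0.501, -0.866, -0.002], [-0.866, -0.501, 0.0], [-0.002, 0.002, -1.0]]
force: [0.1, 1.3, -2.6]
grip_width: 0.0123
gripper_force: 108.3
```

>>> play_rows(deltas=[{"linear": [0, 0, 0], "turn": 0, "fingers": 1}, {"linear": [0, 0, 0], "turn": 0, "fingers": 1}, {"linear": [0, 0, 0], "turn": 0, "fingers": 1}], squeeze=20)

```text
time: 20.8
position: [0.6587, -0.1303, 0.1418]
tcp_rot: [[0.501, -0.866, 0.001], [-0.866, -0.501, -0.0], [0.001, -0.001, -1.0]]
force: [-0.9, -0.4, -1.9]
grip_width: 0.0125
gripper_force: 108.3
```

```bash
python3 -c "
from h import *
look('9',(0,5,10,20))"
```

```text
[ 0.659 -0.13   0.142] [ 0.501 -0.866  0.001] [-0.903 -0.441 -1.898] [0.044 0.157 0.007] 108.27003121376038 0.012517749612350382
scene ([343, 190, 55, 56, 1814], [373.2, 214.0], [[397, 243], [394, 245], [345, 220], [343, 217], [345, 202], [358, 190], [388, 190], [397, 204]])
scene ([321, 264, 7, 20, 99], [324.0, 273.8], [[325, 264], [327, 270], [326, 282], [322, 283], [322, 264]])
0 [[343.0, 235.0], [322.0, 232.0], [337.0, 268.0], [314.0, 265.0], [322.0, 283.0]]
5 [[343.0, 238.0], [322.0, 236.0], [337.0, 268.0], [314.0, 265.0], [322.0, 282.0]]
10 [[343.0, 242.0], [322.0, 239.0], [337.0, 269.0], [314.0, 266.0], [322.0, 282.0]]
20 [[342.0, 250.0], [322.0, 248.0], [337.0, 270.0], [314.0, 267.0], [322.0, 281.0]]
top ([274, 146, 10, 23, 211], [278.1, 156.8], [[281, 168], [274, 168], [274, 146], [283, 147], [283, 166]])
top ([318, 198, 32, 39, 700], [334.8, 218.3], [[349, 198], [345, 227], [328, 236], [318, 217]])
top ([305, 234, 15, 14, 168], [312.1, 240.4], [[319, 243], [314, 247], [310, 247], [306, 244], [305, 238], [310, 234], [315, 234], [319, 238]])
0 [[316.0, 217.0], [328.0, 237.0], [360.0, 190.0], [373.0, 210.0], [384.0, 190.0]]
5 [[316.0, 218.0], [329.0, 238.0], [360.0, 190.0], [373.0, 210.0], [384.0, 190.0]]
10 [[317.0, 219.0], [329.0, 239.0], [359.0, 191.0], [372.0, 211.0], [384.0, 190.0]]
20 [[319.0, 220.0], [331.0, 239.0], [359.0, 191.0], [372.0, 211.0], [383.0, 190.0]]
pivot u,lat 0.18321838227297849 1.2227357465121228e-05
```

>>> play_rows(deltas=[{"linear": [0, 0, 0], "turn": 0, "fingers": 0.95}, {"linear": [0, 0, 0], "turn": 0, "fingers": 0.95}], squeeze=20)

```text
time: 21.1
position: [0.6584, -0.1302, 0.1413]
tcp_rot: [[0.501, -0.866, 0.0], [-0.866, -0.501, -0.0], [0.0, -0.0, -1.0]]
force: [-0.3, -0.1, -3.1]
grip_width: 0.0125
gripper_force: 108.3
```

>>> play_rows(deltas=[{"linear": [0, 0, 0.04], "turn": 0, "fingers": 0.87}, {"linear": [0, 0, 0.04], "turn": 0, "fingers": 0.87}])

```text
time: 21.3
position: [0.6578, -0.1301, 0.1342]
tcp_rot: [[0.501, -0.866, -0.001], [-0.866, -0.501, 0.0], [-0.001, 0.001, -1.0]]
force: [-0.3, 0.7, -2.4]
grip_width: 0.0121
gripper_force: 108.3
```

>>> play_rows(deltas=[{"linear": [0, 0, 0], "turn": 0, "fingers": 0.86}, {"linear": [0, 0, 0], "turn": 0, "fingers": 0.86}])

```text
time: 21.5
position: [0.6583, -0.1302, 0.1351]
tcp_rot: [[0.501, -0.866, -0.0], [-0.866, -0.501, 0.0], [-0.0, 0.0, -1.0]]
force: [-0.1, 0.1, -2.5]
grip_width: 0.0119
gripper_force: 106.7
```

>>> play_rows(deltas=[{"linear": [0, 0, 0], "turn": 0, "fingers": 0.856}, {"linear": [0, 0, 0], "turn": 0, "fingers": 0.856}])

```text
time: 21.7
position: [0.6584, -0.1302, 0.1353]
tcp_rot: [[0.501, -0.866, 0.0], [-0.866, -0.501, -0.0], [0.0, -0.0, -1.0]]
force: [0.9, 0.4, -3.3]
grip_width: 0.0127
gripper_force: 96.6
```

>>> play_rows(deltas=[{"linear": [0, 0, 0], "turn": 0, "fingers": 0.848}, {"linear": [0, 0, 0], "turn": 0, "fingers": 0.848}])

```text
time: 21.9
position: [0.6584, -0.1302, 0.1352]
tcp_rot: [[0.501, -0.866, 0.0], [-0.866, -0.501, -0.0], [0.0, -0.0, -1.0]]
force: [0.5, 0.3, -1.5]
grip_width: 0.0134
gripper_force: 76.5
```

>>> play_rows(deltas=[{"linear": [0, 0, 0], "turn": 0, "fingers": 0.834}, {"linear": [0, 0, 0], "turn": 0, "fingers": 0.834}])

```text
time: 22.1
position: [0.6583, -0.1302, 0.1351]
tcp_rot: [[0.501, -0.866, 0.0], [-0.866, -0.501, 0.0], [-0.0, -0.0, -1.0]]
force: [0.7, -0.2, -3.1]
grip_width: 0.0148
gripper_force: 42.6
```

>>> play_rows(deltas=[{"linear": [0, 0, 0], "turn": 0, "fingers": 0.826}, {"linear": [0, 0, 0], "turn": 0, "fingers": 0.826}])

```text
time: 22.3
position: [0.6583, -0.1302, 0.1351]
tcp_rot: [[0.501, -0.866, 0.0], [-0.866, -0.501, 0.0], [-0.0, -0.0, -1.0]]
force: [0.2, 0.1, -1.7]
grip_width: 0.0151
gripper_force: 24.4
```

```bash
python3 -c "
from h import *
look('10',(0,5,10,20))"
```

```text
[ 0.658 -0.13   0.135] [ 0.501 -0.866 -0.   ] [ 0.204  0.067 -1.722] [-0.038  0.104  0.041] 24.37654048204422 0.015122859296262914
scene ([343, 191, 55, 55, 1784], [373.2, 214.4], [[397, 243], [395, 245], [343, 219], [345, 202], [357, 191], [387, 191], [397, 204]])
scene ([340, 239, 5, 17, 43], [342.1, 247.4], [[343, 255], [340, 250], [343, 239]])
scene ([321, 266, 7, 20, 108], [323.8, 275.6], [[324, 266], [326, 267], [327, 275], [326, 283], [322, 285], [321, 267]])
0 [[343.0, 236.0], [322.0, 234.0], [337.0, 269.0], [314.0, 266.0], [322.0, 284.0]]
5 [[343.0, 240.0], [322.0, 237.0], [337.0, 270.0], [314.0, 267.0], [322.0, 284.0]]
10 [[343.0, 244.0], [322.0, 241.0], [337.0, 270.0], [314.0, 268.0], [322.0, 283.0]]
20 [[342.0, 252.0], [322.0, 249.0], [336.0, 272.0], [314.0, 269.0], [322.0, 282.0]]
top ([274, 147, 10, 22, 208], [278.2, 157.6], [[282, 168], [274, 168], [274, 147], [282, 147]])
top ([318, 199, 32, 39, 686], [334.7, 219.2], [[349, 199], [344, 229], [329, 237], [318, 218]])
top ([305, 234, 15, 14, 167], [312.1, 240.4], [[319, 243], [314, 247], [310, 247], [306, 244], [305, 238], [310, 234], [317, 235]])
0 [[316.0, 217.0], [328.0, 238.0], [360.0, 191.0], [372.0, 211.0], [383.0, 191.0]]
5 [[316.0, 219.0], [328.0, 239.0], [359.0, 191.0], [372.0, 211.0], [383.0, 191.0]]
10 [[317.0, 220.0], [329.0, 239.0], [359.0, 192.0], [372.0, 212.0], [383.0, 191.0]]
20 [[319.0, 221.0], [331.0, 240.0], [359.0, 192.0], [372.0, 212.0], [383.0, 191.0]]
pivot u,lat 0.18295141419529312 -0.0002914584566115112
```

>>> play_rows(deltas=[{"linear": [0, 0, 0], "turn": 0, "fingers": 0.822}, {"linear": [0, 0, 0], "turn": 0, "fingers": 0.822}])

```text
time: 22.6
position: [0.6584, -0.1302, 0.1352]
tcp_rot: [[0.501, -0.866, 0.0], [-0.866, -0.501, 0.0], [0.0, -0.0, -1.0]]
force: [-0.2, 0.5, -2.3]
grip_width: 0.0154
gripper_force: 15.9
```

>>> play_rows(deltas=[{"linear": [0, 0, 0], "turn": 0, "fingers": 0.82}, {"linear": [0, 0, 0], "turn": 0, "fingers": 0.82}])

```text
time: 22.8
position: [0.6584, -0.1302, 0.1352]
tcp_rot: [[0.501, -0.866, 0.0], [-0.866, -0.501, 0.0], [0.0, -0.0, -1.0]]
force: [0.1, -0.4, -1.1]
grip_width: 0.0156
gripper_force: 11.9
```

```bash
python3 -c "
from h import *
look('11',(0,5,10))"
```

```text
[ 0.658 -0.13   0.135] [ 0.501 -0.866  0.   ] [ 0.07  -0.361 -1.085] [0.053 0.091 0.042] 11.863900870084763 0.015565351052996683
scene ([343, 191, 55, 55, 1785], [373.2, 214.4], [[397, 243], [395, 245], [345, 220], [343, 218], [345, 202], [357, 191], [387, 191], [397, 204]])
scene ([340, 240, 5, 16, 43], [342.0, 247.7], [[343, 255], [340, 250], [342, 240]])
scene ([320, 266, 8, 20, 112], [323.8, 275.5], [[324, 266], [327, 268], [326, 283], [322, 285], [320, 283], [321, 267]])
0 [[343.0, 236.0], [322.0, 234.0], [337.0, 269.0], [314.0, 266.0], [322.0, 284.0]]
5 [[343.0, 240.0], [322.0, 237.0], [337.0, 270.0], [314.0, 267.0], [322.0, 284.0]]
10 [[343.0, 244.0], [322.0, 241.0], [337.0, 270.0], [314.0, 268.0], [322.0, 283.0]]
top ([274, 147, 10, 22, 203], [278.1, 157.5], [[282, 168], [274, 168], [274, 147], [282, 147]])
top ([318, 199, 32, 39, 678], [334.8, 219.4], [[349, 199], [345, 228], [329, 237], [318, 218]])
top ([305, 234, 15, 14, 165], [312.0, 240.5], [[319, 243], [314, 247], [310, 247], [306, 244], [305, 238], [310, 234], [314, 234], [319, 238]])
0 [[316.0, 217.0], [328.0, 238.0], [360.0, 191.0], [372.0, 211.0], [383.0, 191.0]]
5 [[316.0, 219.0], [328.0, 239.0], [359.0, 191.0], [372.0, 211.0], [383.0, 191.0]]
10 [[317.0, 220.0], [329.0, 239.0], [359.0, 192.0], [372.0, 212.0], [383.0, 191.0]]
pivot u,lat 0.18298133328494837 -0.0002608473601006724
```

>>> play_rows(deltas=[{"linear": [-0.01, 0, -0.04], "turn": 0, "fingers": 0.82}, {"linear": [-0.025, 0, -0.08], "turn": 0, "fingers": 0.82}, {"linear": [-0.047, 0, -0.13], "turn": 0, "fingers": 0.82}, {"linear": [-0.047, 0, -0.13], "turn": 0, "fingers": 0.82}])

```text
time: 23.3
position: [0.6554, -0.1238, 0.1563]
tcp_rot: [[0.501, -0.865, 0.002], [-0.865, -0.501, -0.0], [0.001, -0.002, -1.0]]
force: [0.4, -0.6, -1.0]
grip_width: 0.0154
gripper_force: 12.1
```

```bash
python3 -c "
from h import *
look('12',(0,5,10,15))"
```

```text
[ 0.655 -0.124  0.156] [ 0.501 -0.865  0.001] [ 0.353 -0.62  -1.043] [ 0.023  0.115 -0.082] 12.05470159649849 0.015367583060554121
scene ([343, 184, 56, 62, 2059], [373.9, 211.5], [[395, 245], [344, 219], [343, 210], [346, 202], [363, 185], [398, 184], [398, 242]])
scene ([321, 258, 8, 20, 112], [324.6, 267.4], [[326, 258], [328, 264], [327, 274], [323, 277], [321, 276], [322, 258]])
scene ([333, 265, 11, 11, 47], [336.5, 270.9], [[343, 265], [337, 275], [333, 275], [334, 268]])
0 [[344.0, 229.0], [323.0, 226.0], [337.0, 262.0], [315.0, 259.0], [323.0, 277.0]]
5 [[344.0, 232.0], [323.0, 230.0], [337.0, 262.0], [315.0, 259.0], [323.0, 276.0]]
10 [[344.0, 236.0], [323.0, 234.0], [337.0, 263.0], [315.0, 260.0], [323.0, 276.0]]
15 [[343.0, 240.0], [322.0, 238.0], [337.0, 264.0], [315.0, 261.0], [323.0, 275.0]]
top ([272, 146, 12, 23, 259], [277.1, 157.0], [[282, 168], [272, 168], [272, 146], [282, 146]])
top ([317, 200, 30, 39, 618], [333.2, 219.9], [[346, 200], [342, 229], [329, 238], [317, 219]])
top ([304, 234, 16, 14, 167], [311.8, 240.5], [[319, 238], [318, 244], [314, 247], [308, 246], [304, 241], [306, 236], [311, 234]])
0 [[313.0, 217.0], [326.0, 237.0], [358.0, 190.0], [371.0, 210.0], [382.0, 190.0]]
5 [[313.0, 218.0], [326.0, 238.0], [357.0, 190.0], [370.0, 210.0], [382.0, 190.0]]
10 [[314.0, 219.0], [326.0, 239.0], [357.0, 190.0], [370.0, 211.0], [382.0, 189.0]]
15 [[315.0, 219.0], [327.0, 239.0], [357.0, 191.0], [370.0, 211.0], [382.0, 189.0]]
pivot u,lat 0.17593244719315718 0.00028779799123925014
```

>>> play_rows(deltas=[{"linear": [-0.02, 0, -0.04], "turn": 0, "fingers": 0.819}, {"linear": [-0.045, 0, -0.09], "turn": 0, "fingers": 0.819}, {"linear": [-0.068, 0, -0.132], "turn": 0, "fingers": 0.819}, {"linear": [-0.068, 0, -0.132], "turn": 0, "fingers": 0.819}, {"linear": [-0.068, 0, -0.132], "turn": 0, "fingers": 0.819}])

```text
time: 23.9
position: [0.6499, -0.1152, 0.1748]
tcp_rot: [[0.501, -0.866, 0.001], [-0.866, -0.501, -0.0], [0.001, -0.001, -1.0]]
force: [0.2, -0.6, -0.3]
grip_width: 0.0154
gripper_force: 10.4
```

```bash
python3 -c "
from h import *
look('13',(0,10,20,30))"
```

```text
[ 0.65  -0.115  0.175] [ 0.501 -0.866  0.001] [ 0.224 -0.644 -0.264] [0.036 0.102 0.052] 10.423405766487122 0.015432979846989847
scene ([343, 177, 56, 69, 2252], [374.5, 208.8], [[395, 245], [343, 219], [345, 202], [372, 177], [389, 177], [398, 181], [398, 242]])
scene ([322, 249, 7, 22, 124], [325.1, 259.4], [[327, 270], [322, 269], [322, 251], [324, 249], [328, 250]])
scene ([331, 257, 13, 15, 113], [337.9, 265.1], [[343, 257], [342, 268], [337, 271], [331, 271], [335, 260]])
0 [[345.0, 221.0], [323.0, 219.0], [338.0, 254.0], [315.0, 251.0], [323.0, 269.0]]
10 [[344.0, 229.0], [323.0, 226.0], [338.0, 255.0], [315.0, 252.0], [323.0, 268.0]]
20 [[343.0, 237.0], [323.0, 235.0], [338.0, 256.0], [315.0, 254.0], [323.0, 267.0]]
30 [[343.0, 246.0], [322.0, 244.0], [338.0, 258.0], [315.0, 255.0], [323.0, 265.0]]
top ([269, 146, 15, 23, 326], [275.6, 157.0], [[282, 168], [269, 168], [269, 146], [283, 146]])
top ([316, 202, 26, 37, 500], [330.7, 221.0], [[341, 202], [338, 231], [328, 238], [316, 219]])
top ([304, 234, 15, 14, 161], [311.2, 240.8], [[318, 244], [314, 247], [309, 247], [305, 244], [304, 239], [310, 234], [315, 235], [318, 239]])
0 [[309.0, 217.0], [322.0, 238.0], [355.0, 190.0], [368.0, 210.0], [379.0, 190.0]]
10 [[310.0, 219.0], [323.0, 240.0], [354.0, 190.0], [367.0, 211.0], [379.0, 189.0]]
20 [[313.0, 220.0], [325.0, 240.0], [354.0, 191.0], [367.0, 211.0], [379.0, 189.0]]
30 [[317.0, 220.0], [329.0, 240.0], [354.0, 191.0], [368.0, 212.0], [379.0, 189.0]]
pivot u,lat 0.16571708357553866 -0.0001206700955913028
```

>>> play_rows(deltas=[{"linear": [-0.025, 0, -0.04], "turn": 0, "fingers": 0.819}, {"linear": [-0.05, 0, -0.08], "turn": 0, "fingers": 0.819}, {"linear": [-0.08, 0, -0.12], "turn": 0, "fingers": 0.819}, {"linear": [-0.115, 0, -0.155], "turn": 0, "fingers": 0.819}, {"linear": [-0.115, 0, -0.155], "turn": 0, "fingers": 0.819}, {"linear": [-0.115, 0, -0.155], "turn": 0, "fingers": 0.819}, {"linear": [-0.115, 0, -0.155], "turn": 0, "fingers": 0.819}])

```text
time: 24.7
position: [0.6411, -0.1004, 0.1976]
tcp_rot: [[0.501, -0.866, 0.0], [-0.866, -0.501, 0.0], [0.0, -0.0, -1.0]]
force: [0.3, 0.0, -1.1]
grip_width: 0.0151
gripper_force: 10.8
```

```bash
python3 -c "
from h import *
look('14',(20,30,40))
im=cv2.imread('pics/top14.png');print(comps(im,290,215,335,265,(0,110,60),(9,255,255),8))"
```

```text
[ 0.641 -0.1    0.198] [ 0.501 -0.866  0.   ] [ 0.28   0.021 -1.117] [-0.014  0.03   0.03 ] 10.76932579278946 0.015070586968907578
scene ([343, 166, 57, 80, 2406], [375.2, 207.3], [[394, 245], [347, 221], [343, 215], [345, 201], [384, 166], [392, 166], [399, 182], [399, 241]])
scene ([317, 244, 28, 28, 455], [332.0, 258.7], [[344, 250], [343, 266], [338, 270], [328, 270], [317, 261], [317, 255], [325, 244], [330, 244]])
20 [[345.0, 227.0], [324.0, 225.0], [339.0, 245.0], [316.0, 243.0], [324.0, 255.0]]
30 [[344.0, 236.0], [323.0, 234.0], [339.0, 247.0], [316.0, 244.0], [325.0, 254.0]]
40 [[343.0, 246.0], [322.0, 243.0], [339.0, 249.0], [316.0, 246.0], [325.0, 252.0]]
top ([263, 148, 21, 22, 425], [272.6, 158.0], [[263, 148], [282, 148], [282, 168], [263, 169]])
top ([315, 207, 19, 33, 282], [326.0, 222.2], [[333, 207], [330, 236], [327, 239], [315, 220]])
top ([305, 235, 14, 13, 149], [311.4, 240.9], [[318, 244], [314, 247], [308, 246], [305, 243], [305, 237], [314, 235], [318, 239]])
20 [[307.0, 222.0], [319.0, 242.0], [348.0, 192.0], [362.0, 213.0], [374.0, 190.0]]
30 [[311.0, 222.0], [323.0, 242.0], [349.0, 192.0], [362.0, 213.0], [373.0, 190.0]]
40 [[316.0, 221.0], [329.0, 240.0], [349.0, 192.0], [363.0, 213.0], [373.0, 190.0]]
pivot u,lat 0.14845649260822413 -0.00029088715543399736
[([306, 235, 12, 11, 44], [310.8, 239.5], [[317, 238], [307, 245], [306, 238], [312, 235]])]
```

>>> play_rows(deltas=[{"linear": [-0.03, 0, -0.03], "turn": 0, "fingers": 0.819}, {"linear": [-0.06, 0, -0.06], "turn": 0, "fingers": 0.819}, {"linear": [-0.09, 0, -0.085], "turn": 0, "fingers": 0.819}, {"linear": [-0.117, 0, -0.105], "turn": 0, "fingers": 0.819}, {"linear": [-0.117, 0, -0.105], "turn": 0, "fingers": 0.819}, {"linear": [-0.117, 0, -0.105], "turn": 0, "fingers": 0.819}, {"linear": [-0.117, 0, -0.105], "turn": 0, "fingers": 0.819}, {"linear": [-0.117, 0, -0.105], "turn": 0, "fingers": 0.819}])

```text
time: 25.6
position: [0.6322, -0.0853, 0.2132]
tcp_rot: [[0.501, -0.866, -0.0], [-0.866, -0.501, 0.0], [-0.0, 0.0, -1.0]]
force: [0.3, 0.1, -2.5]
grip_width: 0.0158
gripper_force: 10.7
```

```bash
python3 -c "
from h import *
look('15',(30,40,50))
for f in ('11','13','14','15'):
    im=cv2.imread(f'pics/top{f}.png'); h=cv2.cvtColor(im,cv2.COLOR_BGR2HSV); print(f,[tuple(map(int,h[v,u])) for v in (238,241,244) for u in (308,312,316)],[tuple(map(int,h[v,u])) for v,u in((226,322),(222,326),(229,325))])"
```

```text
[ 0.632 -0.085  0.213] [ 0.501 -0.866 -0.   ] [ 0.288  0.078 -2.476] [0.01  0.057 0.045] 10.74386402964592 0.015782123552416392
scene ([344, 163, 58, 83, 2419], [377.1, 207.0], [[395, 245], [355, 225], [344, 210], [345, 202], [388, 163], [394, 165], [401, 183], [401, 239]])
scene ([318, 236, 27, 36, 615], [332.5, 254.5], [[343, 266], [335, 271], [324, 267], [318, 252], [318, 246], [326, 236], [343, 239]])
30 [[345.0, 228.0], [324.0, 225.0], [340.0, 238.0], [317.0, 235.0], [326.0, 244.0]]
40 [[344.0, 237.0], [323.0, 235.0], [340.0, 240.0], [317.0, 237.0], [326.0, 243.0]]
50 [[342.0, 247.0], [322.0, 244.0], [340.0, 242.0], [317.0, 239.0], [326.0, 241.0]]
top ([257, 150, 27, 20, 507], [269.6, 159.1], [[282, 168], [257, 169], [257, 150], [282, 150]])
top ([304, 212, 20, 36, 365], [315.4, 231.5], [[323, 212], [321, 241], [314, 247], [308, 246], [304, 239], [309, 223]])
30 [[304.0, 224.0], [317.0, 244.0], [343.0, 194.0], [356.0, 215.0], [367.0, 192.0]]
40 [[310.0, 223.0], [322.0, 243.0], [343.0, 194.0], [357.0, 215.0], [367.0, 192.0]]
50 [[317.0, 221.0], [329.0, 240.0], [344.0, 194.0], [35
[... 152 characters left out ...]
 (12, 164, 109), (12, 171, 106), (12, 173, 103), (11, 162, 107), (13, 176, 103)] [(13, 123, 106), (14, 135, 104), (14, 141, 101)]
13 [(13, 177, 104), (13, 163, 108), (13, 172, 105), (12, 165, 108), (12, 171, 109), (11, 172, 105), (11, 168, 108), (12, 166, 109), (13, 171, 106)] [(14, 135, 115), (14, 141, 112), (14, 135, 119)]
14 [(10, 148, 62), (10, 158, 71), (8, 145, 102), (6, 149, 60), (12, 173, 93), (11, 157, 96), (9, 136, 73), (13, 174, 104), (13, 171, 103)] [(14, 134, 116), (14, 138, 118), (14, 140, 124)]
15 [(9, 189, 54), (8, 151, 103), (9, 145, 88), (10, 151, 64), (12, 159, 80), (9, 148, 105), (13, 182, 56), (12, 169, 101), (12, 176, 103)] [(12, 127, 114), (45, 10, 161), (27, 15, 149)]
```

>>> play_rows(deltas=[{"linear": [-0.04, 0, -0.03], "turn": 0, "fingers": 0.818}, {"linear": [-0.04, 0, -0.03], "turn": 0, "fingers": 0.818}, {"linear": [-0.02, 0, -0.03], "turn": 0, "fingers": 0.819}, {"linear": [-0.05, 0, -0.03], "turn": 0, "fingers": 0.819}, {"linear": [-0.02, 0, -0.03], "turn": 0, "fingers": 0.819}, {"linear": [-0.04, 0, -0.03], "turn": 0, "fingers": 0.819}, {"linear": [-0.04, 0, -0.03], "turn": 0, "fingers": 0.819}, {"linear": [-0.04, 0, -0.03], "turn": 0, "fingers": 0.819}])

```text
time: 26.5
position: [0.6292, -0.0799, 0.2179]
tcp_rot: [[0.501, -0.866, -0.0], [-0.866, -0.501, 0.0], [-0.0, 0.0, -1.0]]
force: [-0.8, 0.0, -2.1]
grip_width: 0.0156
gripper_force: 8.9
```

```bash
python3 -c "
from h import *
look('16',(30,40,50))
f=[sensors.read_state()['force'][2]]
for i in range(6): grab('top'); f.append(sensors.read_state()['force'][2])
print(np.mean(f),f)
for k in ('15','16'):
    im=cv2.imread(f'pics/top{k}.png'); print(k,comps(im,295,205,340,255,(0,110,40),(10,255,255),6))"
```

```text
[ 0.629 -0.08   0.218] [ 0.501 -0.866 -0.   ] [-0.8    0.028 -2.12 ] [-0.036  0.092  0.027] 8.888382464647293 0.01556534764946999
scene ([345, 163, 57, 83, 2388], [377.5, 206.9], [[395, 245], [355, 225], [345, 209], [345, 202], [388, 163], [394, 165], [401, 183], [401, 239]])
scene ([318, 236, 27, 36, 655], [332.4, 253.9], [[340, 269], [331, 271], [324, 267], [318, 251], [318, 240], [326, 237], [343, 236], [343, 266]])
30 [[345.0, 225.0], [324.0, 223.0], [340.0, 235.0], [318.0, 232.0], [326.0, 241.0]]
40 [[344.0, 235.0], [323.0, 232.0], [340.0, 237.0], [318.0, 234.0], [326.0, 240.0]]
50 [[343.0, 244.0], [322.0, 242.0], [340.0, 239.0], [317.0, 236.0], [327.0, 238.0]]
top ([254, 151, 30, 19, 529], [267.9, 159.6], [[282, 168], [254, 169], [254, 151], [282, 151]])
top ([310, 215, 11, 17, 89], [316.8, 222.4], [[320, 215], [318, 231], [310, 223]])
top ([304, 235, 15, 13, 154], [311.2, 240.9], [[318, 244], [310, 247], [304, 242], [304, 239], [308, 235], [314, 235], [318, 239]])
30 [[302.0, 225.0], [315.0, 245.0], [340.0, 195.0], [354.0, 216.0], [365.0, 193.0]]
40 [[308.0, 224.0], [320.0, 244.0], [341.0, 195.0], [355.0, 216.0], [365.0, 193.0]]
50 [[315.0, 222.0], [327.0, 241.0], [342.0, 195.0], [356.0, 216.0], [364.0, 193.0]]
pivot u,lat 0.12482767601229913 -0.00031440878768245666
-1.8724111165905768 [np.float64(-2.3011806947217046), np.float64(-1.2220205243857298), np.float64(-2.180824304698523), np.float64(-1.9072846316220882), np.float64(-1.614116227279586), np.float64(-2.6191331103271867), np.float64(-1.2623183230992174)]
15 [([306, 235, 13, 8, 74], [311.8, 238.7], [[318, 242], [307, 242], [306, 238], [309, 235], [313, 235], [318, 239]]), ([305, 243, 5, 3, 6], [307.0, 244.3], [[309, 245], [305, 243]])]
16 [([305, 235, 14, 12, 79], [311.7, 239.2], [[318, 243], [310, 246], [306, 244], [305, 238], [314, 235], [318, 239]])]
```

>>> play_rows(deltas=[{"linear": [0, 0, 0], "turn": 0, "fingers": 1}, {"linear": [0, 0, 0], "turn": 0, "fingers": 1}, {"linear": [0, 0, -0.05], "turn": 0, "fingers": 1}, {"linear": [0, 0, -0.12], "turn": 0, "fingers": 1}, {"linear": [0, 0, -0.25], "turn": 0, "fingers": 1}, {"linear": [0, 0, -0.4], "turn": 0, "fingers": 1}, {"linear": [0, 0, -0.5], "turn": 0, "fingers": 1}, {"linear": [0, 0, -0.5], "turn": 0, "fingers": 1}], squeeze=60)

```text
time: 27.7
position: [0.6307, -0.0801, 0.2961]
tcp_rot: [[0.501, -0.866, 0.005], [-0.866, -0.501, -0.001], [0.003, -0.004, -1.0]]
force: [0.8, 0.4, -2.1]
grip_width: 0.0136
gripper_force: 58.7
```

>>> play_rows(deltas=[{"linear": [0.1, 0.08, 0], "turn": 0, "fingers": 1}, {"linear": [0.25, 0.2, 0], "turn": 0, "fingers": 1}, {"linear": [0.5, 0.4, 0], "turn": 0, "fingers": 1}, {"linear": [0.8, 0.66, 0], "turn": 0, "fingers": 1}, {"linear": [0.8, 0.66, 0], "turn": 0, "fingers": 1}, {"linear": [0.8, 0.66, 0], "turn": 0, "fingers": 1}])

```text
time: 28.3
position: [0.6029, -0.2349, 0.292]
tcp_rot: [[0.498, -0.867, -0.001], [-0.867, -0.498, 0.001], [-0.001, 0.001, -1.0]]
force: [-0.0, 0.7, -2.3]
grip_width: 0.0142
gripper_force: 58.7
```

```bash
python3 -c "
from h import *
look('17',(30,40,50,60,75))
im=cv2.imread('pics/top17.png'); print(comps(im,290,205,340,262,(0,80,30),(24,255,255),3)); print(comps(im,290,205,340,262,(0,110,40),(10,255,255),3))
im=cv2.imread('pics/scene17.png'); print(comps(im,310,215,360,285,(0,110,40),(24,255,255),6)); print(comps(im,310,215,360,285,(0,110,40),(9,255,255),3))"
```

```text
[ 0.603 -0.235  0.292] [ 0.498 -0.867 -0.001] [-0.043  0.74  -2.29 ] [ 0.023  0.052 -0.048] 58.719618916511536 0.014220860880121955
scene ([335, 196, 18, 28, 295], [345.8, 210.5], [[352, 223], [335, 215], [335, 211], [351, 196]])
scene ([265, 239, 34, 26, 471], [282.5, 254.1], [[298, 243], [296, 256], [289, 264], [265, 262], [266, 253], [275, 239]])
scene ([324, 250, 21, 22, 369], [333.5, 260.6], [[344, 251], [343, 266], [340, 269], [331, 271], [324, 267], [324, 250]])
30 [[300.0, 232.0], [277.0, 230.0], [290.0, 244.0], [265.0, 241.0], [272.0, 251.0]]
40 [[299.0, 243.0], [277.0, 240.0], [290.0, 246.0], [265.0, 243.0], [272.0, 250.0]]
50 [[298.0, 253.0], [275.0, 251.0], [289.0, 249.0], [264.0, 245.0], [272.0, 248.0]]
60 [[296.0, 264.0], [274.0, 261.0], [289.0, 251.0], [264.0, 248.0], [272.0, 247.0]]
75 [[293.0, 279.0], [271.0, 276.0], [289.0, 254.0], [264.0, 251.0], [273.0, 244.0]]
top ([378, 196, 43, 49, 948], [400.2, 221.3], [[420, 196], [409, 233], [391, 244], [378, 225], [412, 199]])
30 [[370.0, 227.0], [384.0, 249.0], [416.0, 195.0], [431.0, 218.0], [444.0, 193.0]]
40 [[375.0, 22
[... 513 characters left out ...]
235, 15, 12, 80], [311.1, 239.4], [[318, 239], [318, 242], [309, 246], [304, 241], [306, 237], [311, 235]])]
[([337, 215, 23, 11, 121], [351.8, 218.1], [[359, 225], [337, 216], [359, 215]]), ([330, 244, 10, 4, 26], [334.3, 245.9], [[339, 246], [330, 246], [334, 244]]), ([324, 251, 21, 21, 359], [333.5, 260.6], [[344, 251], [343, 265], [340, 269], [333, 271], [324, 267], [324, 251]])]
[([341, 215, 2, 2, 3], [341.7, 215.3], [[341, 215]]), ([344, 215, 5, 4, 7], [345.7, 216.7], [[348, 218], [344, 216]]), ([353, 215, 3, 4, 6], [354.0, 216.5], [[354, 215], [354, 218]]), ([357, 215, 3, 3, 5], [358.0, 216.0], [[359, 217], [357, 215]]), ([352, 219, 4, 4, 6], [353.8, 220.5], [[352, 219], [355, 222]])]
```

```bash
python3 -c "
from h import *
for f,r in(('top0',(435,225,490,300)),('top17',(370,190,435,250)),('top17',(295,225,330,255)),('scene17',(310,225,355,280)),('scene0',(200,300,240,370))):
    im=cv2.imread(f'pics/{f}.png'); h=cv2.cvtColor(im,cv2.COLOR_BGR2HSV)[r[1]:r[3],r[0]:r[2]].reshape(-1,3); h=h[(h[:,1]>100)&(h[:,0]<25)]
    print(f,len(h),np.bincount(h[:,0],minlength=25))
st=jar(cv2.imread('pics/scene17.png'),'scene');print(st)
im=cv2.imread('pics/top17.png');h=cv2.cvtColor(im,cv2.COLOR_BGR2HSV)
for v in range(234,249): print(' '.join('%2d/%3d'%(h[v,u,0],h[v,u,2]) for u in range(303,320)))
"
```

```text
top0 1122 [  0   0   0   0   0   0   0   5  45  88  51  66 117 344 321  70  12   2
   1   0   0   0   0   0   0]
top17 931 [  0   0   0   0   0   0   0   0   0   0   0   5  44 430 410  38   3   1
   0   0   0   0   0   0   0]
top17 147 [ 0  0  0  0  0  1  2  4 25 29 26 25 26  8  1  0  0  0  0  0  0  0  0  0
  0]
scene17 391 [  0   0   0   0   0   0   0   1   1   6  23  39  88 151  49  22   8   3
   0   0   0   0   0   0   0]
scene0 1037 [  0   0   0   0   0   0   1  10  34  88  51  42  70 298 357  66  14   6
   0   0   0   0   0   0   0]
(array([324, 251,  21,  21, 359], dtype=int32), array([333.493, 260.624]))
99/101 103/ 96 103/ 80 113/ 61  0/ 52 20/ 48  0/ 47 14/ 52  9/ 59 10/ 70  8/ 74  9/ 75  0/ 69 75/ 73 102/ 79 100/103 97/120
94/ 95 98/ 82 90/ 62 15/ 47 15/ 47 11/ 53 14/ 53 11/ 51  8/ 72  8/ 97  9/100  8/ 97  5/ 82  6/ 67 105/ 71 102/ 91 101/118
100/ 89 90/ 62 15/ 53 13/ 42 11/ 53  8/ 54 11/ 51  8/ 57 10/ 77  8/113  8/115  9/107  8/ 90  7/ 67  6/ 62 102/ 76 90/100
100/ 90 60/ 59 13/ 45 10/ 48 11/ 52  8/ 54  8/ 55  5/ 55  9/ 79  8/112  8/115 10/106 10/ 93  9/ 73  6/ 73  4/ 72 1
[... 624 characters left out ...]
10/ 67  9/ 53  9/ 61 10/ 71 11/ 80 12/ 95 11/101 12/106 12/107 11/104 12/103 11/ 97 12/ 99  8/ 97
90/ 86 15/ 81 13/ 64  8/ 59  8/ 55 11/ 59 12/ 70 11/ 89 11/100 13/104 12/105 12/105 12/105 12/104 13/104 11/102  9/103
96/ 84 90/ 85 30/ 79  5/ 69  8/ 64  9/ 61  9/ 71 11/ 84 12/ 99 12/104 13/100 13/106 12/102 12/100 10/102 11/103 80/107
100/ 90 105/ 91 98/ 87 150/ 81  2/ 71  7/ 68 10/ 65 13/ 78 13/ 97 12/105 12/103 12/ 99 10/102 11/ 94 11/ 97  0/ 98 102/104
95/ 91 95/ 87 90/ 87 105/ 84 60/ 71  7/ 69  4/ 69  8/ 79 10/ 99 10/100 11/100 10/ 88 11/ 96  9/ 96 53/100 96/ 99 98/105
90/ 87 84/ 86 105/ 86 95/ 86 96/ 87 75/ 82 165/ 78 12/ 85 11/ 97 12/ 95  8/ 91 13/ 89 30/ 92 90/ 95 96/ 98 103/101 95/101
```

>>> play_rows(deltas=[{"linear": [0.1, 0.08, 0], "turn": 0, "fingers": 1}, {"linear": [0.25, 0.2, 0.1], "turn": 0, "fingers": 1}, {"linear": [0.5, 0.4, 0.3], "turn": 0, "fingers": 1}, {"linear": [0.796, 0.66, 0.55], "turn": 0, "fingers": 1}, {"linear": [0.796, 0.66, 0.8], "turn": 0, "fingers": 1}, {"linear": [0.796, 0.66, 0.95], "turn": 0, "fingers": 1}, {"linear": [0.796, 0.66, 1], "turn": 0, "fingers": 1}, {"linear": [0.796, 0.66, 1], "turn": 0, "fingers": 1}])

```text
time: 29.2
position: [0.5777, -0.3852, 0.1419]
tcp_rot: [[0.502, -0.865, -0.002], [-0.865, -0.502, 0.002], [-0.002, 0.001, -1.0]]
force: [-1.1, 0.4, -1.4]
grip_width: 0.0135
gripper_force: 58.6
```

>>> play_rows(deltas=[{"linear": [0, 0, 0.1], "turn": 0, "fingers": 0.828}, {"linear": [0, 0, 0.2], "turn": 0, "fingers": 0.825}, {"linear": [0, 0, 0.27], "turn": 0, "fingers": 0.823}, {"linear": [0.06, 0, 0.35], "turn": 0, "fingers": 0.822}, {"linear": [0.12, 0, 0.415], "turn": 0, "fingers": 0.822}, {"linear": [0.17, 0, 0.49], "turn": 0, "fingers": 0.822}, {"linear": [0.22, 0, 0.567], "turn": 0, "fingers": 0.822}, {"linear": [0.255, 0, 0.65], "turn": 0, "fingers": 0.822}, {"linear": [0.287, 0, 0.735], "turn": 0, "fingers": 0.822}, {"linear": [0.31, 0, 0.77], "turn": 0, "fingers": 0.822}, {"linear": [0.32, 0, 0.79], "turn": 0, "fingers": 0.822}, {"linear": [0.32, 0, 0.79], "turn": 0, "fingers": 0.822}])

```text
time: 30.4
position: [0.6012, -0.4273, 0.0236]
tcp_rot: [[0.501, -0.866, -0.002], [-0.866, -0.501, 0.001], [-0.002, 0.001, -1.0]]
force: [-1.1, 0.7, -0.0]
grip_width: 0.0153
gripper_force: 15.6
```

```bash
python3 -c "
from h import *
look('18',(0,10,20))"
```

```text
[ 0.601 -0.427  0.024] [ 0.501 -0.866 -0.002] [-1.065  0.658 -0.036] [-0.002 -0.202 -0.024] 15.601957440376282 0.015278799794235734
scene ([233, 319, 23, 35, 507], [243.4, 335.8], [[254, 322], [255, 326], [248, 351], [243, 353], [236, 346], [233, 319]])
scene ([222, 367, 6, 13, 60], [224.6, 373.7], [[223, 379], [222, 372], [225, 367], [227, 369], [227, 377]])
0 [[254.0, 319.0], [233.0, 316.0], [240.0, 360.0], [217.0, 357.0], [223.0, 378.0]]
10 [[255.0, 325.0], [234.0, 322.0], [241.0, 361.0], [218.0, 357.0], [223.0, 377.0]]
20 [[255.0, 333.0], [234.0, 330.0], [241.0, 362.0], [218.0, 359.0], [223.0, 376.0]]
top ([454, 220, 34, 26, 402], [470.7, 233.4], [[487, 220], [480, 241], [473, 245], [454, 234], [468, 224]])
0 [[431.0, 246.0], [443.0, 265.0], [470.0, 222.0], [483.0, 240.0], [491.0, 222.0]]
10 [[429.0, 248.0], [441.0, 266.0], [469.0, 222.0], [482.0, 241.0], [492.0, 222.0]]
20 [[429.0, 248.0], [441.0, 266.0], [469.0, 223.0], [482.0, 241.0], [492.0, 222.0]]
pivot u,lat 0.4115062880784599 -0.19854281764380707
```

>>> play_rows(deltas=[{"linear": [0, 0, 0.012], "turn": 0, "fingers": 0.81}, {"linear": [0, 0, 0.012], "turn": 0, "fingers": 0.78}, {"linear": [0, 0, 0.012], "turn": 0, "fingers": 0.6}, {"linear": [0, 0, 0.012], "turn": 0, "fingers": 0.5}, {"linear": [0, 0, 0.012], "turn": 0, "fingers": 0.5}, {"linear": [0, 0, -0.1], "turn": 0, "fingers": 0.5}, {"linear": [0, 0, -0.3], "turn": 0, "fingers": 0.5}, {"linear": [0, 0, -0.6], "turn": 0, "fingers": 0.5}, {"linear": [0, 0, -0.95], "turn": 0, "fingers": 0.5}, {"linear": [0, 0, -0.95], "turn": 0, "fingers": 0.5}])

```text
time: 31.5
position: [0.6054, -0.4305, 0.1767]
tcp_rot: [[0.501, -0.866, 0.01], [-0.866, -0.501, -0.007], [0.012, -0.005, -1.0]]
force: [0.8, -0.3, 1.3]
grip_width: 0.0424
gripper_force: 0.0
```

>>> play_rows(deltas=[{"linear": [0.5, 0.8, -0.3], "turn": 0, "fingers": 0.5}, {"linear": [0.5, 0.8, -0.3], "turn": 0, "fingers": 0.5}, {"linear": [0.5, 0.8, -0.3], "turn": 0, "fingers": 0.5}, {"linear": [0.5, 0.8, -0.3], "turn": 0, "fingers": 0.5}, {"linear": [0.5, 0.8, -0.3], "turn": 0, "fingers": 0.5}])

```text
time: 32.0
position: [0.5348, -0.5539, 0.213]
tcp_rot: [[0.499, -0.867, 0.001], [-0.867, -0.499, -0.001], [0.001, -0.001, -1.0]]
force: [0.5, 0.6, -1.2]
grip_width: 0.0426
gripper_force: 0.0
```

```bash
python3 - <<'E'
from h import *
s=sensors.read_state(); print(s['position'],s['force'])
for n in("scene","top"):
    im=grab(n,n+"19")
    r=(200,290,275,390) if n=="scene" else(410,205,500,290)
    for c in comps(im,*r): print(n,c)
    print('balls',[ (c[0],c[1]) for c in comps(im,60,110,600,440,(4,120,60),(10,255,255),8)])
# expected flat scoop corners
d=np.array([.501,-.866,0]);l=np.array([.866,.501,0]);o=np.array([.602,-.4285,0])-.088*d
for n in C: print(n,[proj(n,o+x*d+y*l+[0,0,z]).round(0).tolist() for x,y,z in CORN])
im=cv2.imread("pics/scene19.png"); print(jar(im,"scene"))
for n in C:
    print(n,proj(n,(.567,.0283,.092)), comps(cv2.imread(f"pics/{n}19.png"),*( (310,235,360,280) if n=="scene" else (295,225,330,255))))
    g=cv2.cvtColor(cv2.imread(f"pics/{n}19.png"),cv2.COLOR_BGR2GRAY); u,v=proj(n,(.567,.0283,.12)).astype(int); print(v,g[v,u-26:u+27].tolist())
E
```

```text
[ 0.535 -0.554  0.213] [ 0.474  0.576 -1.15 ]
scene ([219, 320, 36, 61, 1265], [236.1, 347.3], [[254, 323], [251, 344], [243, 369], [224, 380], [222, 378], [219, 357], [233, 320]])
balls [([456, 141, 28, 17, 270], [471.2, 147.4]), ([484, 142, 3, 10, 11], [485.2, 146.4]), ([485, 146, 31, 26, 435], [502.2, 158.4]), ([338, 167, 99, 75, 1497], [386.1, 207.5]), ([425, 182, 7, 4, 9], [428.2, 183.7]), ([433, 186, 11, 9, 23], [438.5, 189.8])]
top ([431, 221, 61, 43, 1057], [458.0, 242.2], [[491, 222], [481, 240], [441, 263], [431, 248], [468, 224]])
balls [([150, 221, 10, 6, 18], [154.4, 223.4]), ([227, 230, 3, 4, 8], [228.2, 231.6]), ([308, 235, 11, 8, 50], [313.3, 238.8]), ([233, 249, 6, 4, 10], [235.2, 249.9]), ([191, 256, 14, 7, 31], [197.6, 259.0]), ([186, 262, 62, 30, 416], [219.1, 273.0]), ([151, 267, 6, 6, 12], [153.6, 268.9]), ([180, 269, 7, 7, 21], [183.0, 271.9]), ([151, 270, 17, 21, 103], [158.1, 281.3]), ([160, 271, 8, 7, 25], [163.5, 274.2]), ([174, 271, 14, 14, 48], [180.0, 279.0]), ([169, 274, 5, 4, 10], [170.7, 275.3]), ([189, 275, 8, 8, 26], [192.6, 279.2]), ([197, 275, 9, 
[... 691 characters left out ...]
 269], [331, 271], [324, 267], [324, 250]])]
235 [182, 187, 188, 190, 186, 188, 188, 188, 150, 119, 117, 115, 117, 114, 111, 115, 115, 113, 111, 112, 110, 112, 115, 114, 117, 121, 117, 118, 112, 113, 109, 111, 113, 116, 110, 117, 113, 114, 116, 118, 118, 118, 112, 84, 156, 171, 172, 169, 175, 176, 176, 180, 183]
top [312.355 238.32 ] [([304, 235, 15, 13, 153], [311.3, 240.9], [[318, 244], [310, 247], [304, 242], [304, 239], [308, 235], [314, 235], [318, 239]])]
236 [153, 151, 150, 149, 134, 123, 97, 68, 69, 83, 82, 89, 85, 85, 87, 90, 87, 84, 60, 43, 38, 35, 34, 34, 30, 52, 71, 76, 69, 60, 54, 53, 68, 91, 107, 113, 111, 111, 112, 113, 112, 112, 111, 112, 109, 105, 99, 95, 92, 93, 91, 92, 90]
```

```bash
python3 - <<'E'
import cv2
a=cv2.imread("pics/s5.png");b=cv2.imread("pics/scene19.png")
for im in(a,b):
    h=cv2.cvtColor(im,cv2.COLOR_BGR2HSV)
    for v in range(242,272,2): print(v,' '.join('%2d/%3d'%(h[v,u,0],h[v,u,2]) for u in range(323,346,2)))
    print()
E
```

```text
242 100/122 96/120 110/ 73 113/ 67 120/ 64 120/ 69 60/ 60 105/ 66 100/ 61 110/104 100/125 90/125
244 100/125 100/123 98/ 75 90/ 63 100/ 67 15/ 66 15/ 67 90/ 64 90/ 63 96/ 84 100/128 100/128
246 101/131 102/122 101/116  8/ 70 13/ 72 14/ 69 14/ 73 13/ 65 10/ 64 96/131 100/131 120/122
248  0/ 72 90/103 100/114 45/123  6/ 97 11/ 81 13/ 78 12/ 88 135/139 96/118 90/102 75/ 94
250  9/ 82 10/ 57 10/ 59 30/ 59 102/ 74 75/ 82 100/ 91 96/ 71 15/ 62 10/ 59 11/ 58 12/149
252 13/ 85 12/ 57 13/ 59 13/ 61 13/ 58 11/ 61 13/ 60 13/ 57 10/ 60 16/ 53 12/ 57 20/172
254 12/ 82 10/ 54 14/ 57 14/ 58 12/ 59 12/ 57 16/ 56 15/ 60 12/ 61 11/ 58 15/ 57 18/177
256 11/ 84  6/ 54 11/ 77 13/ 98 13/103 12/101 13/101 13/ 99 14/ 67 16/ 55 13/ 59 15/179
258 12/ 84 14/ 76 13/117 12/120 13/120 12/119 13/121 13/119 13/122 14/ 83 12/ 56 15/180
260 10/ 85 12/116 13/118 14/117 12/120 13/116 12/118 13/120 13/120 13/120 13/ 67 19/181
262 12/ 87 13/120 14/118 13/119 13/119 13/119 13/120 13/119 13/118 13/118 13/ 78 15/181
264 11/ 89 13/117 13/121 12/119 13/118 13/119 13/120 13/118 14/120 13/121 14/ 74 20/183
266 12/ 78 12/ 99 12/
[... 891 characters left out ...]
 10/ 87 11/ 55 12/ 62 13/ 61 13/ 60 14/ 59 13/ 61 11/ 61 14/ 56 16/ 58 14/ 57 12/181
258 11/ 87 13/ 74 15/ 63 12/ 60 12/ 60 14/ 89  7/ 59 14/ 63 12/ 64 11/ 57 14/ 57 13/180
260 11/ 85 12/118 12/111 12/ 99 12/114 13/121 13/ 96 13/ 64 12/ 63 10/ 62 13/ 61  7/180
262 11/ 87 13/120 13/119 12/119 13/122 12/ 95 13/ 87 13/ 54 13/ 57 13/ 65 15/ 71 19/183
264  9/ 89 13/117 14/120 13/119 13/111 12/ 69 10/ 65 12/ 61 13/106 14/115 13/ 72 20/180
266 13/ 78 14/ 97 13/120 13/118 14/113 11/ 63 13/ 59 12/ 58 12/115 13/110 14/ 64 36/186
268  6/115 14/ 68 12/ 94 12/122 13/119 15/ 86 13/ 79 14/106 14/104 12/ 64 11/ 96 10/177
270  0/114 12/114 12/ 90 12/ 63 12/ 82 15/ 81 13/ 84 11/ 70 12/ 77 12/102 20/114 23/109
```

```bash
python3 -c "
from plant import ctrl
print(ctrl.finish_job())"
```

```text
the job is handed in; nothing more can be done
None
```

I handed the job in at about 32 s of the 72 s limit, with no verdict returned: the mirror lies flat in the tray, the funnel is seated in the upright jar, and the empty scoop is set down flat. The balls are in the jar as far as I could see; I could not count all five, but none showed in the scoop, on the funnel cone or on the dresser.

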